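# Open the reference-cube lockbox by its thumbwheel code

### The arm

A 7-joint arm with a two-finger parallel gripper is mounted at the origin on a cart in front of the work surface, level with it; the furniture and walls round the work are solid. World frame = base frame: x ahead of the robot, y to its left, z up, the work surface at z = 0. Lengths are in m, angles in rad, forces in N, time in s.
With the tool pointing down it reaches from about 0.4 to 0.85 m from the base axis. Payload 10.4 kg.
Tool frame: the origin (TCP) lies on the centre line of the jaws, within the pads' length; the fingertips stand env.tcp_to_tips ahead of it and the grasp point (between the pads) lies 2 mm behind it (env.tcp_to_tips is the distance from the TCP to the fingertips, in m); z points along the fingers, y is the direction in which the jaws open and shut (so a half turn about z gives the same grasp; the last joint's range is limited). The gripper opens to 85 mm and grips with 20 to 120 N. Pads are 22 mm wide; open, the fingers measure 114 mm over their backs; the gripper's body (76 mm by 85 mm) begins 54 mm behind the grasp point. The pads swing forward as they close: fully open they stand 13 mm farther back than shut.
Start: joints at [-1.367, 0.332, -0.065, 1.46, 0.022, 1.35, -0.088], TCP at [0.141, 0.609, 0.248] pointing down, gripper open.
Joint ranges: [-2.6, 2.6], [-0.5, 2.12], [-1.47, 1.34], [0.16, 2.42], [-1.27, 4.41], [0.06, 2.06], [-2.6, 2.6]. Speed limits (rad/s): [2.22, 2.22, 2.79, 2.79, 3.14, 3.14, 3.14].

### API

Orientations are given as [roll, pitch, yaw] about the fixed x, y, z axes, in that order (R = Rz(yaw) Ry(pitch) Rx(roll)).
In Python, from bench import env, eyes, workorder gives the robot as it stands.
- The arm moves only by the tool drive_tool, never from a script. Its argument "moves" is a list of rows, each a list of 7 numbers: the turn, a rotation vector about the tool's x, y, z in rad, then the shift along the tool's x, y, z in m, then the opening, from 0 (shut) to 1 (fully open). In form: [[wx, wy, wz, x, y, z, claw], ...]. A call has 1 to 12 rows; each row shifts and turns the pose as measured when the row begins, along the tool's axes as they then stand; what a row does not reach is not made up. A row lasts 1/12 s, in which the tool goes at most 41.7 mm and 7.16 degrees, less where a joint would pass 70% of its speed; a pose out of reach is approached as far as the arm can. A call with a gripper value outside its range is refused whole. The fingers move at their own pace and stop on an object; the grip force is fixed at half the most. Time passes only in rows, so rows that do not move let the fingers close. It gives the time, the measured TCP pose, the force and the opening at its end, in the units of the state.
- env.read_state(): the state, without advancing time (a new reading comes with each control period).
- eyes.snapshot(name): name is "scene" or "top"; returns a dict with "pixels" (400x640x3 uint8, red, green, blue), "mtx" (3x3 intrinsics, pixels), "extrinsics" (4x4, takes a point from camera to world coordinates). Camera axes: x right, y down, z forward; pixel columns grow to the right and rows downward; lengths in m; the calibration is good to about 2 mm. A picture is of the moment at which its call begins. There is no depth.
- workorder.finish_job(): hands the job in, once; it reports no verdict.
The state is a dict: "t": time; "q": joint angles; "joint_vel": joint speeds; "joint_torque": joint torques, N m; "position": TCP position; "ee_rot": TCP orientation; "ft_force": force on the tool from outside, world axes, zero at the start; "ft_torque": the same for the moment, N m; "grip_width": finger opening in m.
Only numpy, scipy, OpenCV 4.12 (cv2) and the standard library are available. Lean on these libraries where they do the work, as an engineer would, in place of code of your own. Each camera call takes 0.05 s, during which the arm holds its last target.

### The job

Open the lockbox that holds the reference cubes: roll its three numbered thumbwheels so that they show 3-7-1 on top, left to right as seen from the robot, then slide the bolt fully to the right and swing the lid up to about 60 degrees by its handle, where it stays. Roll the wheels with a light touch (never press one with more than about 25 N), force neither the bolt nor the lid while it is still locked, and leave the sample jar and the timer beside the box where they stand.

Things in the scene. Friction and masses are not known exactly. Their poses are not given: they have to be found in the camera images.
- lockbox: grey steel lockbox fixed to the worktop, 200 mm (its x) by 240 mm (its y), deck at z = 75 mm. Origin at the centre of its underside; x points from the wheels to the lid hinge (away from the robot, yaw up to 0.22 rad), y to the left. The front 72 mm is a bare metal deck with the three thumbwheels and the bolt; the rest is a hinged lid.
- deck_left (a point): point fixed to the box, at deck height (75 mm), over the middle of the left thumbwheel (box x -68 mm, y +75 mm). The wheel's top stands 7.5 to 13.5 mm proud of it: the common axle's height differs from start to start (same for all three wheels), is not measured and must be found by touch; pressing does not move it.
- deck_middle (a point): the same for the middle thumbwheel (box y +39 mm). The wheels stand 36 mm apart, centre to centre.
- deck_right (a point): the same for the right thumbwheel (box y +3 mm).
- wheel_a (a joint): left thumbwheel: black, 44 mm across, 16 mm wide, knurled rim with white figures 0 to 9, turning about box y. Figure on top = value / 0.628 rad (ignore whole turns). The value grows as the top rolls away from the robot (box +x), 13.8 mm of rim per figure. It needs about 2 N along the rim, has no clicks and stays where left, between figures too; a fingertip pressing less than 3 to 4 N slips
- wheel_b (a joint): middle thumbwheel, as the left one
- wheel_c (a joint): right thumbwheel, as the left one
- bolt_grip (a point): centre of the bolt's ribbed black grip (box x -41 mm, y -85 mm, 26 mm above the deck when shut), a block 16 mm (box x) by 20 mm (box y) by 24 mm high, its top 38 mm above the deck; it stands on the steel rod to the right of the wheels and moves with it. Left of it the steel barrel rises 12.5 mm and the lid's eye 16 mm above the deck, at box y -52 to -70 and -45 mm.
- bolt (a joint): travel of the bolt in m: 0 shut (rod through the eye at the front of the lid), slides to the right (box -y), 0.018 fully drawn. Friction about 2.5 N. Its fence runs into the wheels after 2 mm unless all three show the code within about 7 degrees; once drawn it holds the wheels.
- lid_handle (a point): middle of the lid's steel handle: a round bar 10 mm thick and 64 mm long along box y, its axis 40 mm above the lid's top when shut, 96.5 mm in front of the hinge line and 46 mm above it; moves with the lid
- hinge_line (a point): point on the lid's hinge axis (parallel to box y), at box x +98.5 mm, y 0, 77 mm above the worktop; fixed to the box
- lid (a joint): lid angle in rad: 0 shut, grows as the front edge swings up and back, to 1.75. A friction hinge (about 5 N to 6 N at the handle) keeps it at any angle. Until the bolt is drawn it lifts only a hair.
- jar_white: bystander: sample jar with white cap, 48 mm across, 72 mm high, standing to the left of the box; origin at the centre of its underside
- timer: bystander: bench timer, 62 x 76 x 52 mm, standing to the right of the box; origin at the centre of its underside

How it is judged:
By the outcome, as a careful person would: the job done as asked, in the order asked, and still so for the second after the job is handed in, with the robot touching nothing.
It also fails if it takes over 72 s, if anything falls off the work surface, if the arm or the gripper's body presses on something with over 40 N, if the wrist force passes 120 N, or if a joint passes its speed limit or range.

## Working session

There is one attempt and no reset: what is moved stays moved. The work goes in short steps, Python scripts to look and compute and a tool call to move; the robot and the scene stay as the last step left them, time stands still between calls to the robot, and variables do not carry over. Pictures are saved under pics/ and viewed, and the job is handed in when it is done.

Besides the shell and the picture viewer there is one more tool, called by a JSON object that holds its "method" and its "body", one argument or row to a line. drive_tool: Moves the arm, as the interface text tells. Its arguments: {"type":"object","properties":{"moves":{"type":"array"}},"required":["moves"]}

```bash
ls -la; mkdir -p pics
python3 - <<'E'
from bench import env, eyes, workorder
import cv2,numpy as np
s=env.read_state()
for k,v in s.items(): print(k,np.round(v,4))
print(env.tcp_to_tips)
for n in ("scene","top"):
    d=eyes.snapshot(n); cv2.imwrite(f"pics/{n}0.png",d["pixels"][:,:,::-1]); print(n,d["mtx"],d["extrinsics"].round(4))
E
```

```text
total 12
drwxr-xr-x  3 agent agent 4096 Dec  7 04:06 .
drwxr-xr-x 23 root  root  4096 Dec  7 04:06 ..
drwxr-xr-x  2 agent agent 4096 Dec  7 04:06 pics
t 0.0
q [-1.3666  0.3329 -0.0647  1.461   0.0216  1.3499 -0.0885]
joint_vel [ 0.0016 -0.0005  0.0017 -0.0015  0.0007  0.0006  0.0001]
joint_torque [ 1.00000e-03 -6.25433e+01  4.99000e-02 -3.91606e+01  1.63000e-02
  9.80000e-03 -0.00000e+00]
position [0.1404 0.6086 0.2475]
ee_rot [-3.1401e+00  1.0000e-04  2.9149e+00]
ft_force [0.4168 0.3123 0.6818]
ft_torque [-0.0438  0.0164  0.0014]
grip_width 0.0854
0.017
scene [[481.86529907   0.         319.31646441]
 [  0.         481.86529907 186.97977149]
 [  0.           0.           1.        ]] [[ 0.8156 -0.3559  0.4562  0.0712]
 [-0.5782 -0.5304  0.62   -0.5147]
 [ 0.0213 -0.7694 -0.6384  0.7832]
 [ 0.      0.      0.      1.    ]]
top [[448.63920312   0.         320.7191054 ]
 [  0.         448.63920312 193.13404639]
 [  0.           0.           1.        ]] [[ 0.0116 -0.9894  0.1448  0.418 ]
 [-0.9999 -0.0112  0.0037  0.134 ]
 [-0.0021 -0.1448 -0.9895  1.0701]
 [ 0.      0.      0.      1.    ]]
```

View pics/scene0.png

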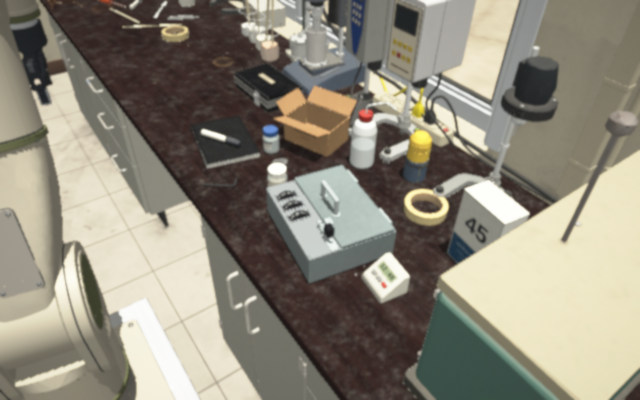

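View pics/top0.png

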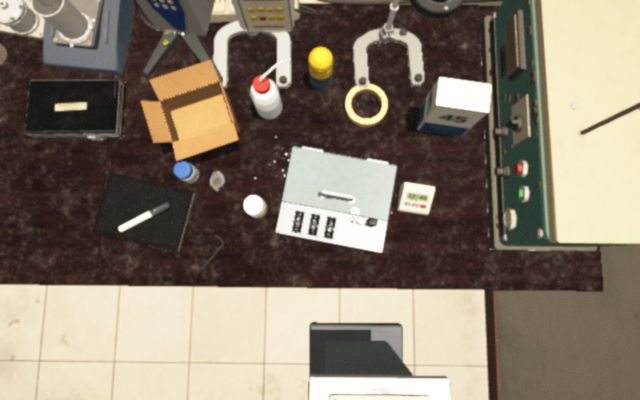

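Scene shows the box near (330,225), with its wheels at (287,195)-(297,213), the bolt at (328,230) and the handle at (330,197). Top shows the box at (337,200), the wheels at (298/314/330,222), the bolt grip at (371,222), the jar at (255,205) and the timer at (417,198). Next I'll zoom in.

Run:
```python
import cv2
a=cv2.imread("pics/top0.png")[140:260,265:445]; cv2.imwrite("pics/top0z.png",cv2.resize(a,(792,528),interpolation=cv2.INTER_CUBIC))
a=cv2.imread("pics/scene0.png")[155:305,255:415]; cv2.imwrite("pics/scene0z.png",cv2.resize(a,(640,600),interpolation=cv2.INTER_CUBIC))
```

```text
(no output)
```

View pics/top0z.png

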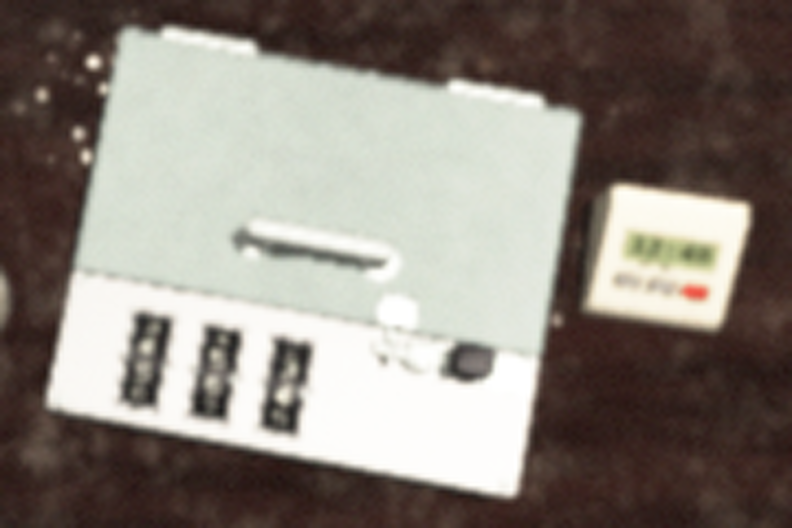

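View pics/scene0z.png

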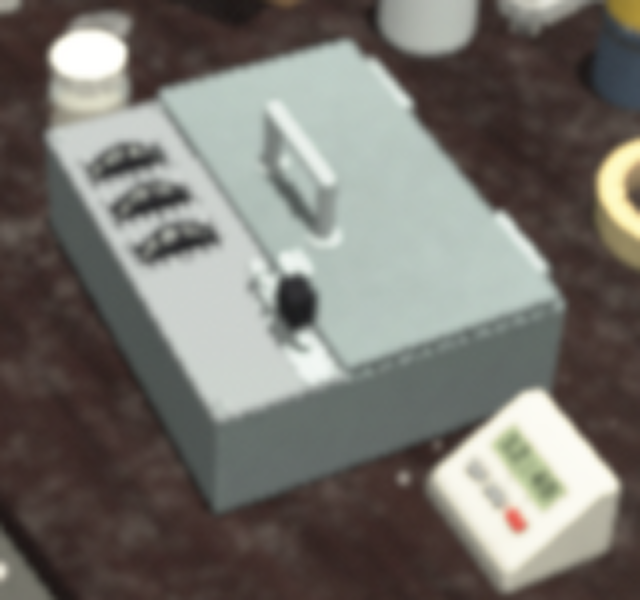

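```bash
cat > h.py <<'E'
import numpy as np,cv2
from bench import env, eyes, workorder
def ray(d,uv,z):
    K=np.array(d["mtx"]);T=np.array(d["extrinsics"])
    r=T[:3,:3]@np.linalg.solve(K,[uv[0],uv[1],1.]);o=T[:3,3]
    return o+r*(z-o[2])/r[2]
def proj(d,p):
    K=np.array(d["mtx"]);T=np.array(d["extrinsics"])
    c=T[:3,:3].T@(np.array(p)-T[:3,3]); c=K@c; return c[:2]/c[2]
def st():
    s=env.read_state(); print("t",round(s["t"],2),"pos",np.round(s["position"],4),"rot",np.round(s["ee_rot"],3),"F",np.round(s["ft_force"],1),"w",round(float(s["grip_width"]),4))
    return s
E
python3 - <<'E'
from h import *
from scipy.spatial.transform import Rotation
S=eyes.snapshot("scene");T=eyes.snapshot("top")
# corners: cornerSubPix refine
tz=lambda p:(p[0]/4.4+265-.4,p[1]/4.4+140-.4)
sz=lambda p:(p[0]/4+255-.4,p[1]/4+155-.4)
L={"FL":(-.1,.12,.075),"FR":(-.1,-.12,.075)}
pts=[]
def ref(d,p,w=3):
    g=cv2.cvtColor(d["pixels"],cv2.COLOR_RGB2GRAY)
    c=np.array([[p]],np.float32)
    cv2.cornerSubPix(g,c,(w,w),(-1,-1),(3,30,.01)); return c[0,0]
for n,d,picks in (("top",T,{"FL":tz((48,408)),"FR":tz((520,497))}),("scene",S,{"FL":sz((50,135)),"FR":sz((217,418))})):
    q={}
    for k,p in picks.items():
        c=ref(d,p); q[k]=ray(d,c,.075); print(n,k,np.round(p,1),c.round(1),q[k].round(4))
    v=q["FL"]-q["FR"]; print(np.linalg.norm(v), np.arctan2(-v[0],v[1]))
E
```

```text
top FL [275.5 232.3] [274.9 231.6] [0.4763 0.2381 0.075 ]
top FR [382.8 252.6] [381.4 252.6] [0.4331 0.0027 0.075 ]
0.23934238804496952 -0.1818119098114301
scene FL [267.1 188.4] [265.9 188.5] [0.4726 0.2367 0.075 ]
scene FR [308.8 259.1] [308.2 259.5] [0.4314 0.0049 0.075 ]
0.2354216060846743 -0.17588173220253953
```

```bash
cat >> h.py <<'E'
def box(o,yaw):
    c,s=np.cos(yaw),np.sin(yaw)
    return lambda x,y,z:np.array([o[0]+c*x-s*y,o[1]+s*x+c*y,z])
E
python3 - <<'E'
from h import *
S=eyes.snapshot("scene");T=eyes.snapshot("top")
FL=np.mean([[.4763,.2381],[.4726,.2367]],0);FR=np.mean([[.4331,.0027],[.4314,.0049]],0)
yaw=-.180; c,s=np.cos(yaw),np.sin(yaw)
o=(FL+FR)/2+.1*np.array([c,s]); print("o",o)
B=box(o,yaw)
P={"FL":(-.1,.12,.075),"FR":(-.1,-.12,.075),"BL":(.1,.12,.083),"BR":(.1,-.12,.083),"wa":(-.068,.075,.0855),"wb":(-.068,.039,.0855),"wc":(-.068,.003,.0855),"grip":(-.041,-.085,.113),"hL":(.002,.032,.123),"hR":(.002,-.032,.123)}
for n,d,f,off in (("top",T,4.4,(265,140)),("scene",S,4,(255,155))):
    im=d["pixels"][:,:,::-1]
    if n=="top": z=cv2.resize(im[140:260,265:445],(792,528),interpolation=cv2.INTER_CUBIC)
    else: z=cv2.resize(im[155:305,255:415],(640,600),interpolation=cv2.INTER_CUBIC)
    for k,p in P.items():
        u=(proj(d,B(*p))-off+.5)*f
        cv2.drawMarker(z,tuple(int(round(x)) for x in u),(0,0,255),0,12,1)
    cv2.imwrite(f"pics/{n}1.png",z)
# wheels blobs in top
g=cv2.cvtColor(T["pixels"],cv2.COLOR_RGB2GRAY)
m=np.uint8(g<110); m[:, :285]=0; m[:205]=0; m[240:]=0; m[:,345:]=0
n,l,stt,ce=cv2.connectedComponentsWithStats(cv2.morphologyEx(m,cv2.MORPH_CLOSE,np.ones((3,3))))
for i in range(1,n):
    if stt[i,4]>20: print(stt[i],ce[i],ray(T,ce[i],.0855).round(4))
for k in("wa","wb","wc"):print(k,B(*P[k]).round(4))
w=T["pixels"][205:245,285:340,::-1]; cv2.imwrite("pics/wheels.png",cv2.resize(w,None,fx=14,fy=14,interpolation=cv2.INTER_LANCZOS4))
w=S["pixels"][185:228,270:315,::-1]; cv2.imwrite("pics/wheelsS.png",cv2.resize(w,None,fx=13,fy=13,interpolation=cv2.INTER_LANCZOS4))
E
```

```text
o [0.55173437 0.10269704]
[293 212  11  20 120] [297.73333333 221.51666667] [0.4985 0.1875 0.0855]
[309 215  10  20 104] [313.48076923 224.88461538] [0.4915 0.1528 0.0855]
[325 217  10  21 114] [329.37719298 227.07894737] [0.487  0.1178 0.0855]
[285 235  23   5  64] [293.015625 237.8125  ] [0.4627 0.1971 0.0855]
wa [0.4983 0.1887 0.0855]
wb [0.4918 0.1532 0.0855]
wc [0.4854 0.1178 0.0855]
```

View pics/top1.png

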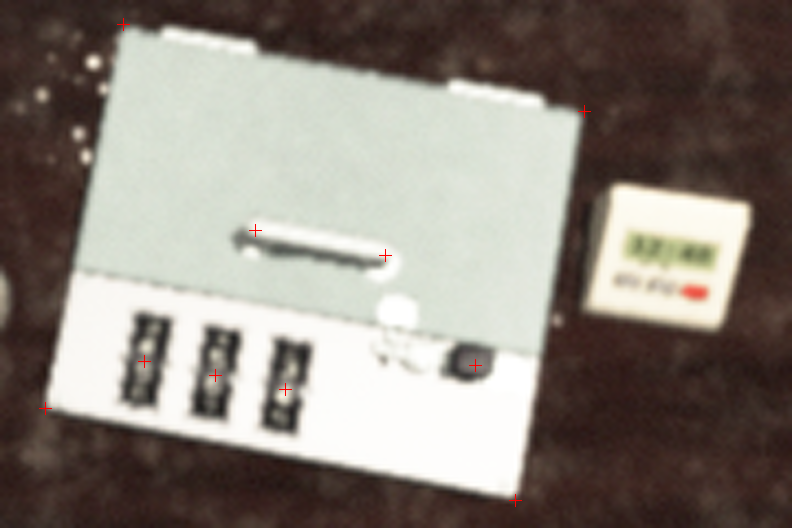

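View pics/scene1.png

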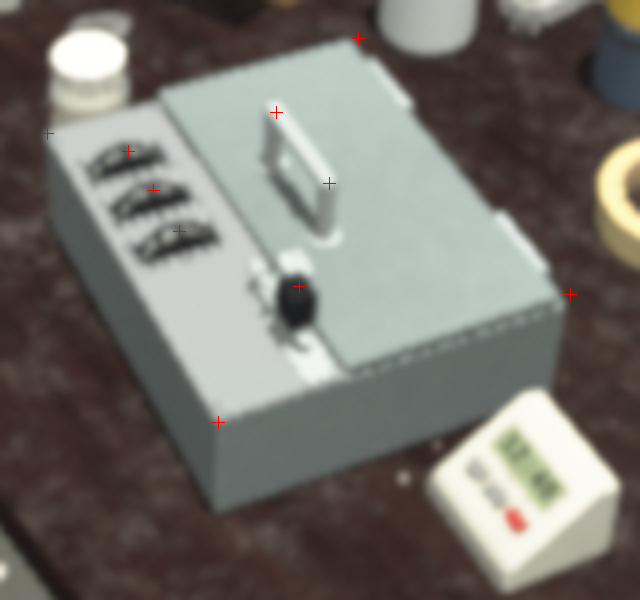

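View pics/wheels.png

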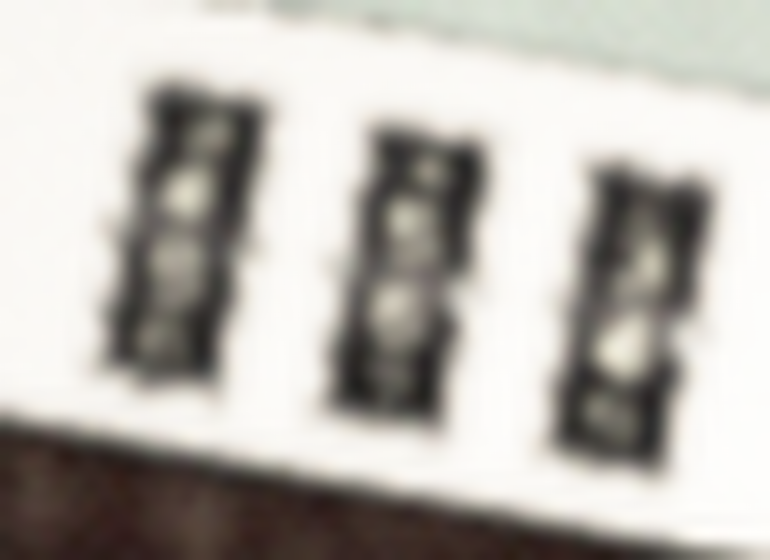

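View pics/wheelsS.png

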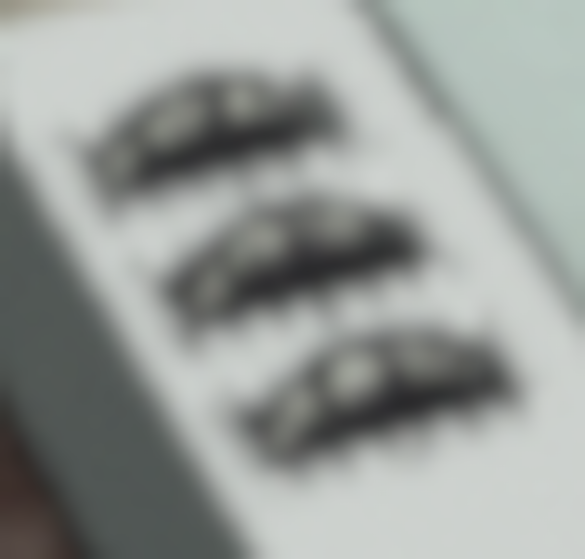

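Overlay marks fall on the box corners, wheels, grip and handle, within about 2 mm. The figures are very blurry, so I'll rectify the rims by casting rays onto the cylinder.

```bash
cat >> h.py <<'E'
O=np.array([.5517,.1027]);YAW=-.180
B=box(O,YAW)
WY={"a":.075,"b":.039,"c":.003}
def strip(d,w,h=.0105,pp=2500,amax=75,dx=0,dy=0):
    """rectified rim: rows = angle from +x side (top) to robot side (bottom), cols = box y left->right"""
    th=np.deg2rad(np.linspace(amax,-amax,int(2*np.deg2rad(amax)*.022*pp)))
    ys=np.linspace(.010,-.010,int(.020*pp))
    mp=np.zeros((len(th),len(ys),2),np.float32)
    zc=.075+h-.022
    for i,t in enumerate(th):
        for j,y in enumerate(ys):
            mp[i,j]=proj(d,B(-.068+dx+.022*np.sin(t),WY[w]+dy+y,zc+.022*np.cos(t)))
    g=cv2.cvtColor(d["pixels"],cv2.COLOR_RGB2GRAY)
    return cv2.remap(g,mp[...,0],mp[...,1],cv2.INTER_CUBIC)
def strips(name,h=.0105,**k):
    out=[]
    for n in("top","scene"):
        d=eyes.snapshot(n)
        for w in "abc":
            s=strip(d,w,h,**k).astype(float)
            lo,hi=np.percentile(s,3),np.percentile(s[20:-20,8:-8],99)
            s=np.clip((s-lo)/(hi-lo)*255,0,255).astype(np.uint8)
            s=cv2.resize(s,None,fx=2,fy=4 if 0 else 2,interpolation=cv2.INTER_CUBIC)
            H=s.shape[0]
            for a in range(-72,73,36):
                r=int(H/2-a/75*H/2); cv2.line(s,(0,r),(5,r),255,1)
            cv2.line(s,(0,H//2),(12,H//2),255,1)
            out+=[s,np.full((H,14),128,np.uint8)]
    im=np.hstack(out); im=cv2.resize(im,None,fx=min(790/im.shape[1],590/im.shape[0]),fy=min(790/im.shape[1],590/im.shape[0]))
    cv2.imwrite(name,im); print(im.shape)
E
python3 - <<'E'
from h import *
a=cv2.imread("pics/top0.png")[:,:,::-1]; b=eyes.snapshot("top")["pixels"]
print("diff",np.abs(a.astype(int)-b)[150:250,280:390].mean())
strips("pics/st0.png")
E
```

```text
diff 1.242030303030303
(330, 790)
```

View pics/st0.png

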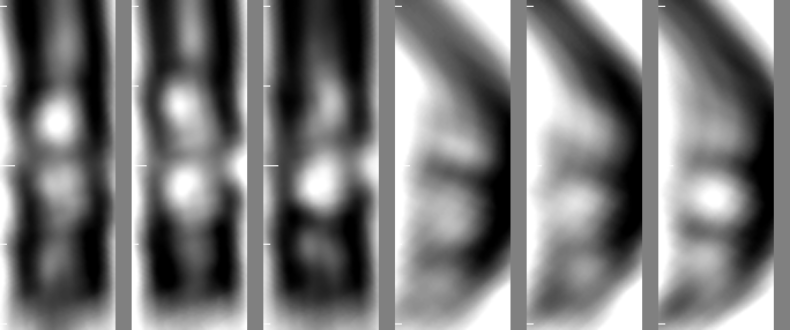

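```bash
cat >> h.py <<'E'
def avg(n,k):
    ds=[eyes.snapshot(n) for _ in range(k)]
    d=dict(ds[0]); d["pixels"]=np.mean([x["pixels"].astype(np.float32) for x in ds],0); return d
def rl(img,sig,it,up=4):
    # Richardson-Lucy on upsampled grid, psf gaussian (in native px)
    y=cv2.resize(img,None,fx=up,fy=up,interpolation=cv2.INTER_CUBIC).clip(1)
    x=y.copy();f=lambda a:cv2.GaussianBlur(a,(0,0),sig*up)
    for _ in range(it): x=x*f(y/f(x).clip(1))
    return x
E
python3 - <<'E'
from h import *
for n,(r0,r1,c0,c1) in (("top",(203,247,283,345)),("scene",(183,230,268,317))):
    d=avg(n,10); np.save(f"pics/{n}_avg0.npy",d["pixels"])
    g=d["pixels"][r0-8:r1+8,c0-8:c1+8].mean(2)
    tiles=[]
    for sig,it in((.8,30),(1.1,40)):
        x=rl(g,sig,it)[32:-32,32:-32]; x=np.clip((x-20)*1.1,0,255).astype(np.uint8)
        tiles.append(cv2.resize(x,None,fx=1.55,fy=1.55*1,interpolation=cv2.INTER_CUBIC))
    im=np.hstack(tiles); cv2.imwrite(f"pics/rl_{n}0.png",im); print(im.shape)
E
```

```text
(273, 768)
(291, 608)
```

View pics/rl_top0.png

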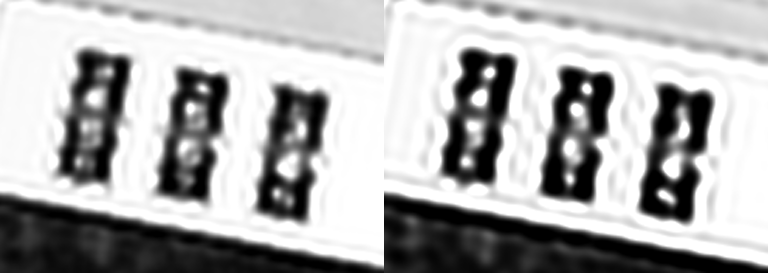

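View pics/rl_scene0.png

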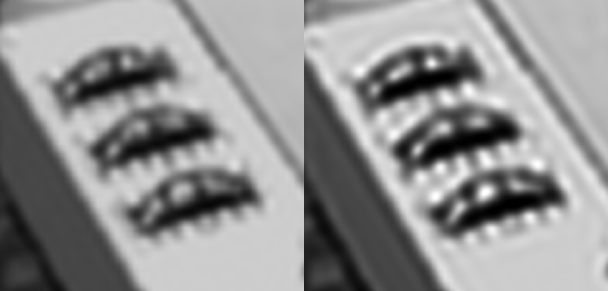

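```bash
cat >> h.py <<'E'
def rlstrips(name,h=.0105,k=8,px=None,sigs=(.8,1.0),n="top",amax=65,it=40):
    """deconvolved native image, rim rectified; rows far->near, cols left->right"""
    d=eyes.snapshot(n)
    P=px if px is not None else avg(n,k)["pixels"]
    up=4; G=P.astype(np.float32).mean(2) if P.ndim==3 else P
    tiles=[]
    for sig in sigs:
        X=rl(G[140:300,240:440],sig,it,up)
        for w in "abc":
            th=np.deg2rad(np.linspace(amax,-amax,420)); ys=np.linspace(.010,-.010,130)
            zc=.075+h-.022
            mp=np.array([[proj(d,B(-.068+.022*np.sin(t),WY[w]+y,zc+.022*np.cos(t))) for y in ys] for t in th],np.float32)
            mp=(mp-np.array([240,140],np.float32)+.5)*up-.5
            s=cv2.remap(X,mp[...,0],mp[...,1],cv2.INTER_CUBIC)
            s=np.clip(s-15,0,255).astype(np.uint8); H=420
            for a in(-54,-36,-18,0,18,36,54):
                r=int(H/2-a/amax*H/2); cv2.line(s,(0,r),(16 if a==0 else 7,r),128,1)
            tiles+=[s]
    im=np.hstack(tiles); cv2.imwrite(name,im)
E
python3 - <<'E'
from h import *
P=np.load("pics/top_avg0.npy"); rlstrips("pics/rs0.png",px=P)
P=np.load("pics/scene_avg0.npy"); rlstrips("pics/rs0s.png",px=P,n="scene")
E
```

```text
(no output)
```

View pics/rs0.png

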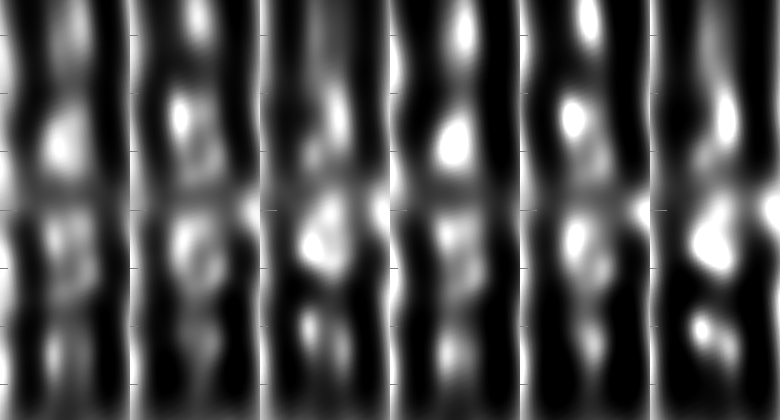

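View pics/rs0s.png

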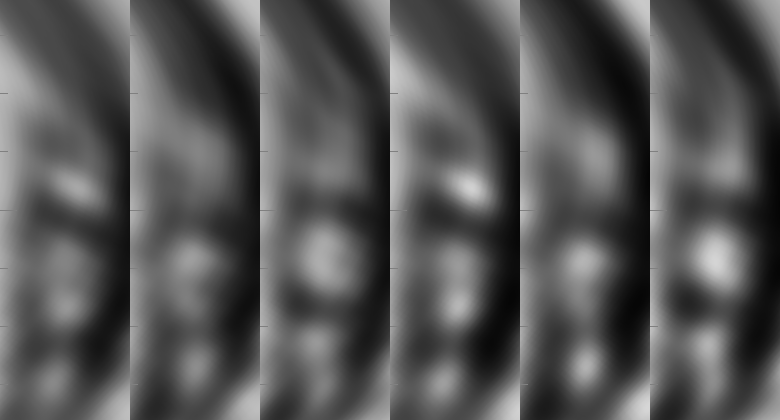

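The deconvolved strips are readable. Wheel a shows 4 at about +22° and 5 at −14°. Wheel b shows 5 at about +23° and 6 at −14°. Wheel c shows 3 at about +27°, 4 at −9°, and 5 below. That gives values of about 4.6, 5.6 and 3.75. Now I'll move over wheel a.

```bash
cat >> h.py <<'E'
from scipy.spatial.transform import Rotation as Ro
def togo(target,rot=None):
    s=st(); R=Ro.from_euler("xyz",s["ee_rot"])
    print("shift in tool axes mm",(R.inv().apply(np.array(target)-s["position"])*1000).round(1))
    if rot is not None:
        print("turn in tool axes rad",(R.inv()*Ro.from_euler("xyz",rot)).as_rotvec().round(4))
DOWN=[np.pi,0,np.pi-.18]
E
python3 - <<'E'
from h import *
t=B(-.068,.075,.13); print(t); togo(t,DOWN)
E
```

```text
[0.49822585 0.18866229 0.13      ]
t 1.55 pos [0.1405 0.609  0.2484] rot [3.141 0.    2.915] F [0.1 0.3 0.3] w 0.0852
shift in tool axes mm [-443.  -329.2  118.3]
turn in tool axes rad [ 0.0001  0.     -0.0468]
```

{"method": "drive_tool", "body": {
  "moves": [
    [0,0,0,-0.03,-0.022,0,0],
    [0,0,0,-0.033,-0.0244,0,0],
    [0,0,0,-0.033,-0.0244,0,0],
    [0,0,0,-0.033,-0.0244,0,0],
    [0,0,0,-0.033,-0.0244,0,0],
    [0,0,0,-0.033,-0.0244,0,0],
    [0,0,0,-0.033,-0.0244,0,0],
    [0,0,0,-0.033,-0.0244,0,0],
    [0,0,0,-0.033,-0.0244,0,0],
    [0,0,0,-0.033,-0.0244,0,0],
    [0,0,0,-0.033,-0.0244,0,0],
    [0,0,0,-0.02,-0.015,0,0]
  ]
}}

```text
t: 2.55
position: [0.4495, 0.246, 0.2468]
ee_rot: [3.136, -0.003, 2.928]
ft_force: [-0.0, -0.2, 0.0]
grip_width: 0.0003
```

Run:
```python
from h import *
togo(B(-.068,.075,.13),DOWN)
```

```text
t 2.55 pos [0.4495 0.246  0.2468] rot [ 3.136e+00 -3.000e-03  2.928e+00] F [-0.  -0.2  0. ] w 0.0003
shift in tool axes mm [-60.  -46.3 116.4]
turn in tool axes rad [ 0.0053 -0.0025 -0.0332]
```

{"method": "drive_tool", "body": {
  "moves": [
    [0.005,-0.002,-0.033,-0.02,-0.015,0.03,0],
    [0,0,0,-0.02,-0.015,0.035,0],
    [0,0,0,-0.02,-0.015,0.035,0],
    [0,0,0,0,0,0.02,0],
    [0,0,0,0,0,0,0]
  ]
}}

```text
t: 2.97
position: [0.5074, 0.1822, 0.1277]
ee_rot: [3.136, 0.008, 2.953]
ft_force: [-1.1, 0.3, -0.2]
grip_width: -0.0002
```

Run:
```python
from h import *
togo(B(-.062,.075,.11),DOWN)
```

```text
t 2.97 pos [0.5074 0.1822 0.1277] rot [3.136 0.008 2.953] F [-1.1  0.3 -0.2] w -0.0002
shift in tool axes mm [ 4.4  4.6 17.6]
turn in tool axes rad [ 0.0051  0.0083 -0.0091]
```

{"method": "drive_tool", "body": {
  "moves": [
    [0.005,0.008,-0.009,0.004,0.0045,0.01,0],
    [0,0,0,0,0,0.005,0],
    [0,0,0,0,0,0.0,0]
  ]
}}

```text
t: 3.22
position: [0.5043, 0.1888, 0.1132]
ee_rot: [3.141, -0.0, 2.963]
ft_force: [-0.1, 0.3, -0.4]
grip_width: 0.0002
```

Run:
```python
from h import *
togo(B(-.062,.075,.105),DOWN)
d=eyes.snapshot("scene"); cv2.imwrite("pics/s2.png",cv2.resize(d["pixels"][130:290,220:420,::-1],None,fx=3.7,fy=3.7,interpolation=cv2.INTER_CUBIC))
```

```text
t 3.22 pos [0.5043 0.1888 0.1132] rot [ 3.141 -0.     2.963] F [-0.1  0.3 -0.4] w 0.0002
shift in tool axes mm [-0.1 -1.2  8.2]
turn in tool axes rad [ 0.0003 -0.0001  0.0012]
```

View pics/s2.png

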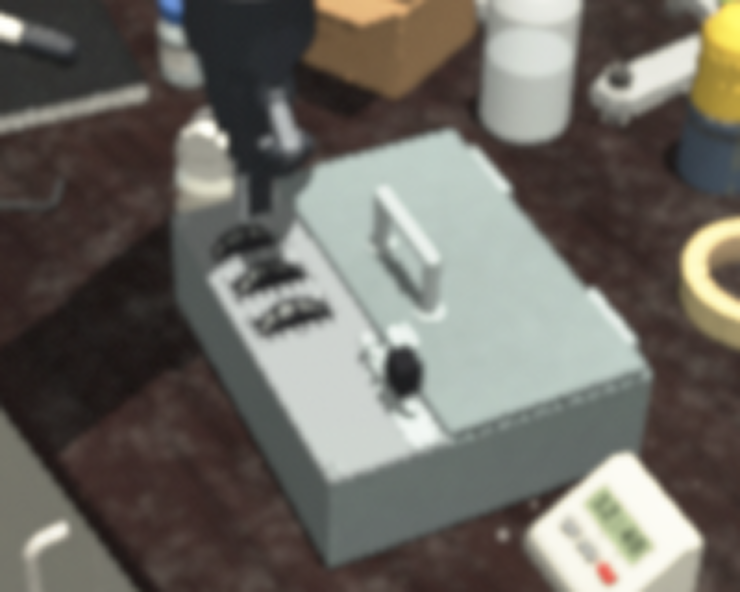

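The closed fingertip stands just above wheel a at (258,205), clear of the jar. Now I'll feel downward.

{"method": "drive_tool", "body": {
  "moves": [
    [0,0,0,0,-0.001,0.003,0],
    [0,0,0,0,0,0.002,0],
    [0,0,0,0,0,0.001,0],
    [0,0,0,0,0,0.001,0]
  ]
}}

```text
t: 3.6
position: [0.505, 0.1912, 0.1096]
ee_rot: [3.136, 0.004, 2.967]
ft_force: [0.3, 0.2, 0.2]
grip_width: -0.0002
```

{"method": "drive_tool", "body": {
  "moves": [
    [0,0,0,0,0,0.001,0],
    [0,0,0,0,0,0.001,0]
  ]
}}

```text
t: 3.77
position: [0.5053, 0.1916, 0.1081]
ee_rot: [3.135, 0.005, 2.967]
ft_force: [0.8, -0.9, 0.4]
grip_width: -0.0001
```

{"method": "drive_tool", "body": {
  "moves": [
    [0,0,0,0,0,0.001,0]
  ]
}}

```text
t: 3.85
position: [0.5053, 0.1916, 0.1071]
ee_rot: [3.135, 0.005, 2.967]
ft_force: [-0.3, 0.1, 1.1]
grip_width: 0.0001
```

{"method": "drive_tool", "body": {
  "moves": [
    [0.005,0.005,0.005,0,-0.004,0,0],
    [0,0,0,0,-0.001,0.0,0]
  ]
}}

```text
t: 4.02
position: [0.5043, 0.1864, 0.1069]
ee_rot: [3.141, -0.001, 2.962]
ft_force: [0.5, 0.3, -0.2]
grip_width: 0.0004
```

{"method": "drive_tool", "body": {
  "moves": [
    [0,0,0,0,0,0.001,0]
  ]
}}

```text
t: 4.1
position: [0.5044, 0.1861, 0.1059]
ee_rot: [3.141, -0.001, 2.962]
ft_force: [-0.1, -0.1, -1.2]
grip_width: -0.0002
```

{"method": "drive_tool", "body": {
  "moves": [
    [0,0,0,0,0,0.001,0]
  ]
}}

```text
t: 4.18
position: [0.5044, 0.1858, 0.1049]
ee_rot: [3.141, -0.001, 2.961]
ft_force: [-1.5, 0.9, 4.7]
grip_width: 0.0001
```

{"method": "drive_tool", "body": {
  "moves": [
    [0,0,0,0,0,0.001,0]
  ]
}}

```text
t: 4.27
position: [0.5049, 0.186, 0.1044]
ee_rot: [3.14, 0.0, 2.961]
ft_force: [-0.2, -0.3, 9.5]
grip_width: 0.0
```

Contact is at TCP z of about 0.105, so the wheel top stands about 13 mm proud. The press is 9.5 N. Now I'll roll toward the robot (tool +x).

{"method": "drive_tool", "body": {
  "moves": [
    [0,0,0,0.003,0,0.0006,0],
    [0,0,0,0.003,0,0.0006,0]
  ]
}}

```text
t: 4.43
position: [0.5018, 0.1866, 0.105]
ee_rot: [3.138, 0.005, 2.96]
ft_force: [0.7, -2.6, 6.0]
grip_width: -0.0002
```

{"method": "drive_tool", "body": {
  "moves": [
    [0,0,0,0.003,0,0.0006,0]
  ]
}}

```text
t: 4.52
position: [0.5, 0.1869, 0.1052]
ee_rot: [3.137, 0.008, 2.959]
ft_force: [2.4, -0.9, 3.3]
grip_width: -0.0002
```

{"method": "drive_tool", "body": {
  "moves": [
    [0.003,0.006,0,0.003,0,0.0012,0]
  ]
}}

```text
t: 4.6
position: [0.4979, 0.1873, 0.1048]
ee_rot: [3.14, 0.004, 2.958]
ft_force: [0.9, -1.5, 10.7]
grip_width: -0.0002
```

{"method": "drive_tool", "body": {
  "moves": [
    [0,0,0,0.003,0,0.001,0]
  ]
}}

```text
t: 4.68
position: [0.4961, 0.1876, 0.1048]
ee_rot: [3.139, 0.006, 2.958]
ft_force: [1.5, -2.8, 10.1]
grip_width: 0.0001
```

{"method": "drive_tool", "body": {
  "moves": [
    [0.002,0.005,0,0.003,0,0.001,0]
  ]
}}

```text
t: 4.77
position: [0.4942, 0.188, 0.1049]
ee_rot: [3.14, 0.003, 2.957]
ft_force: [1.3, -3.1, 8.6]
grip_width: 0.0
```

{"method": "drive_tool", "body": {
  "moves": [
    [0.002,0.003,0,0.003,0,0.001,0]
  ]
}}

```text
t: 4.85
position: [0.4924, 0.1884, 0.1049]
ee_rot: [3.141, 0.002, 2.957]
ft_force: [1.5, -2.4, 8.7]
grip_width: -0.0001
```

{"method": "drive_tool", "body": {
  "moves": [
    [0.001,0.002,0.003,0.002,0,0.001,0],
    [0,0,0,0,0,-0.006,0],
    [0,0,0,-0.008,0,0,0],
    [0,0,0,-0.008,0,0,0],
    [0,0,0,0,0,0,0]
  ]
}}

```text
t: 5.27
position: [0.508, 0.1858, 0.1113]
ee_rot: [3.141, 0.001, 2.954]
ft_force: [0.4, -0.5, 0.4]
grip_width: 0.0002
```

Run:
```python
from h import *
togo(B(-.060,.075,.1058),DOWN)
```

```text
t 5.27 pos [0.508  0.1858 0.1113] rot [3.141e+00 1.000e-03 2.954e+00] F [ 0.4 -0.5  0.4] w 0.0002
shift in tool axes mm [2.1 1.  5.5]
turn in tool axes rad [ 0.0009  0.0011 -0.0075]
```

{"method": "drive_tool", "body": {
  "moves": [
    [0,0,-0.007,0,0.001,0.0055,0],
    [0,0,0,0,0,0.0012,0]
  ]
}}

```text
t: 5.43
position: [0.5092, 0.1867, 0.1041]
ee_rot: [3.14, 0.002, 2.961]
ft_force: [-0.1, -0.1, 6.6]
grip_width: 0.0002
```

{"method": "drive_tool", "body": {
  "moves": [
    [0,0,0,0,0,0.001,0]
  ]
}}

```text
t: 5.52
position: [0.5101, 0.1867, 0.1035]
ee_rot: [3.14, 0.003, 2.961]
ft_force: [1.8, -2.6, 14.3]
grip_width: 0.0001
```

{"method": "drive_tool", "body": {
  "moves": [
    [0,0.002,0,0.003,0,0.0,0]
  ]
}}

```text
t: 5.6
position: [0.5088, 0.1869, 0.1041]
ee_rot: [3.139, 0.004, 2.96]
ft_force: [3.8, -1.9, 8.8]
grip_width: -0.0002
```

{"method": "drive_tool", "body": {
  "moves": [
    [0,0.002,0,0.003,0,0.0004,0]
  ]
}}

```text
t: 5.68
position: [0.5073, 0.1872, 0.1045]
ee_rot: [3.139, 0.005, 2.96]
ft_force: [2.3, -2.3, 7.6]
grip_width: -0.0
```

{"method": "drive_tool", "body": {
  "moves": [
    [0,0.002,0,0.003,0,0.0006,0]
  ]
}}

```text
t: 5.77
position: [0.5057, 0.1874, 0.1047]
ee_rot: [3.138, 0.005, 2.959]
ft_force: [3.2, -2.7, 7.8]
grip_width: -0.0
```

{"method": "drive_tool", "body": {
  "moves": [
    [0.002,0.005,0,0.003,0,0.001,0],
    [0.001,0.002,0,0.003,0,0.001,0]
  ]
}}

```text
t: 5.93
position: [0.5026, 0.188, 0.1048]
ee_rot: [3.139, 0.004, 2.958]
ft_force: [0.7, -3.1, 10.5]
grip_width: -0.0
```

{"method": "drive_tool", "body": {
  "moves": [
    [0,0,0,0,0,-0.012,0],
    [0,0,0,-0.01,-0.03,-0.03,0],
    [0,0,0,-0.01,-0.041,0,0],
    [0,0,0,-0.01,-0.04,0,0],
    [0,0,0,0,-0.03,0,0],
    [0,0,0,0,0,0,0]
  ]
}}

```text
t: 6.43
position: [0.5053, 0.0423, 0.149]
ee_rot: [3.139, 0.003, 2.966]
ft_force: [1.2, -0.1, 0.4]
grip_width: -0.0
```

Run:
```python
from h import *
st()
for n in("top","scene"):
    d=avg(n,6); np.save(f"pics/{n}_a1.npy",d["pixels"]); rlstrips(f"pics/rs1{n}.png",px=d["pixels"],n=n,h=.013)
    if n=="top": cv2.imwrite("pics/t3.png",cv2.resize(d["pixels"][120:280,240:460,::-1].astype(np.uint8),None,fx=3.5,fy=3.5))
```

```text
t 6.43 pos [0.5053 0.0423 0.149 ] rot [3.139e+00 3.000e-03 2.966e+00] F [ 1.2 -0.1  0.4] w -0.0
```

View pics/rs1top.png

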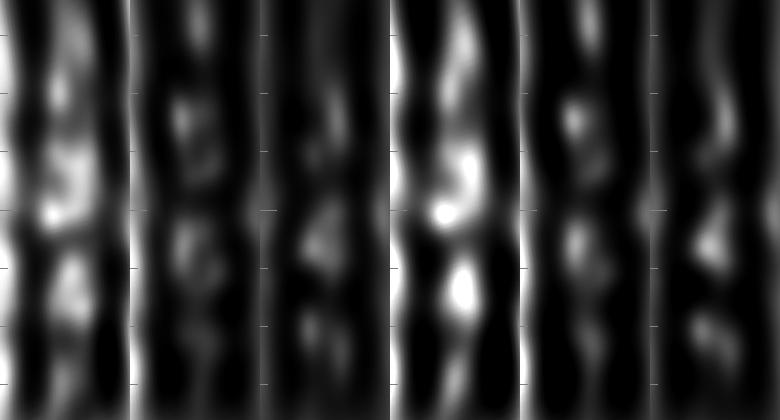

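View pics/rs1scene.png

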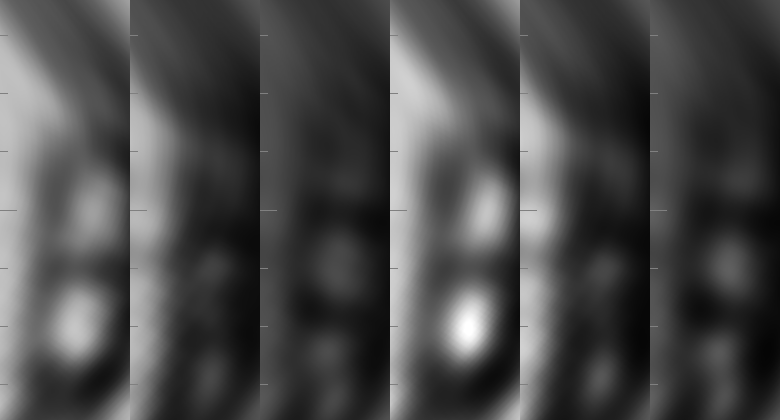

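View pics/t3.png

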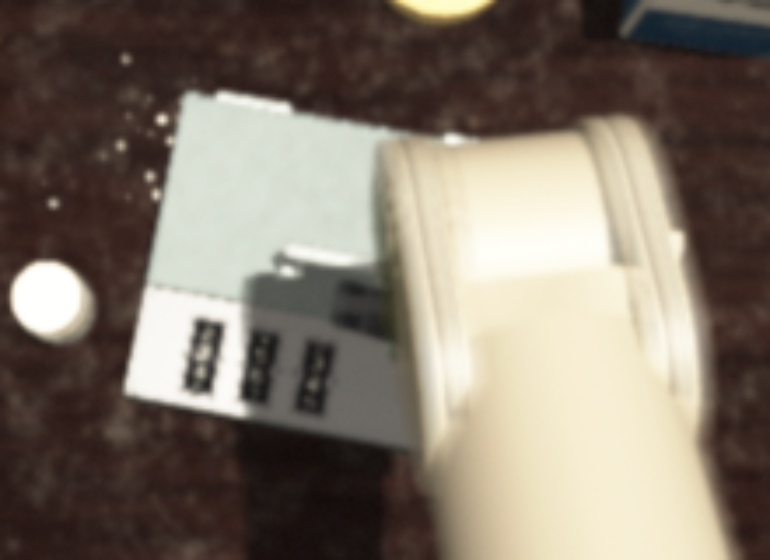

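Run:
```python
from h import *
T=eyes.snapshot("top"); S=eyes.snapshot("scene")
for n,d in(("top",T),("scene",S)):
    G=np.load(f"pics/{n}_avg0.npy").mean(2)
    for w in "abc":
        r=[]
        for oy in (-.006,-.0045,.0045,.006):
            xs=np.arange(-.034,.034,.0002)
            mp=np.array([[proj(d,B(-.068+x,WY[w]+oy,.075)) for x in xs]],np.float32)
            p=cv2.remap(G,mp[...,0],mp[...,1],cv2.INTER_CUBIC)[0]
            thr=(np.percentile(p,10)+np.percentile(p,95))/2
            i=np.where(p<thr)[0]; r.append((xs[i[0]]*1e3,xs[i[-1]]*1e3))
        print(n,w,np.round(r,1).tolist(),np.round(np.mean(r,0),1),"mid",np.mean(r).round(2))
    for w in "abc": # y extents
        r=[]
        for ox in (-.012,-.004,.004,.012):
            ys=np.arange(-.016,.016,.0002); z=.053+.013+np.sqrt(.022**2-ox**2)
            z=.066+np.sqrt(.022**2-ox**2)
            mp=np.array([[proj(d,B(-.068+ox,WY[w]+y,z)) for y in ys]],np.float32)
            p=cv2.remap(G,mp[...,0],mp[...,1],cv2.INTER_CUBIC)[0]
            thr=(p.min()+np.percentile(p,95))/2
            i=np.where(p<thr)[0]; r.append((ys[i[0]]*1e3,ys[i[-1]]*1e3))
        print(n,w,"y",np.mean(r,0).round(1),np.mean(r).round(2))
```

```text
top a [[-34.0, 24.6], [-34.0, 24.6], [-34.0, 24.8], [-34.0, 24.8]] [-34.   24.7] mid -4.65
top b [[-34.0, 24.6], [-34.0, 24.6], [-34.0, 24.8], [-34.0, 24.8]] [-34.   24.7] mid -4.65
top c [[-34.0, 25.2], [-34.0, 25.2], [-34.0, 25.4], [-34.0, 25.6]] [-34.   25.3] mid -4.33
top a y [-10.2   8.1] -1.03
top b y [-9.6  8.7] -0.45
top c y [-9.2  9.2] 0.02
scene a [[-34.0, 21.2], [-34.0, 21.0], [-34.0, 22.0], [-34.0, 22.2]] [-34.   21.6] mid -6.2
scene b [[-34.0, 20.8], [-34.0, 21.0], [-34.0, 21.8], [-34.0, 22.0]] [-34.   21.4] mid -6.3
scene c [[-34.0, 22.0], [-34.0, 21.8], [-34.0, 22.6], [-34.0, 22.8]] [-34.   22.3] mid -5.85
scene a y [-16.    1.1] -7.45
scene b y [-15.8  -1.9] -8.8
scene c y [-15.7  -1.2] -8.43
```

Run:
```python
from h import *
T=eyes.snapshot("top"); S=eyes.snapshot("scene")
for n,d in(("top",T),("scene",S)):
    G=np.load(f"pics/{n}_avg0.npy").mean(2)
    for w in "abc":
        r=[]
        for oy in (-.006,-.0045,.0045,.006):
            xs=np.arange(-.028,.030,.0002)
            mp=np.array([[proj(d,B(-.068+x,WY[w]+oy,.075)) for x in xs]],np.float32)
            p=cv2.remap(G,mp[...,0],mp[...,1],cv2.INTER_CUBIC)[0]
            thr=(np.percentile(p,10)+np.percentile(p,92))/2
            i=np.where(p<thr)[0]; r.append((xs[i[0]]*1e3,xs[i[-1]]*1e3))
        print(n,w,np.round(r,1).tolist(),np.round(np.mean(r,0),1),"mid",np.mean(r).round(2))
```

```text
top a [[-21.0, 24.4], [-21.4, 24.6], [-21.2, 24.6], [-21.0, 24.8]] [-21.2  24.6] mid 1.72
top b [[-20.6, 24.6], [-20.8, 24.6], [-21.0, 24.6], [-21.0, 24.6]] [-20.9  24.6] mid 1.87
top c [[-20.8, 25.0], [-20.8, 25.0], [-20.8, 25.2], [-20.6, 25.6]] [-20.8  25.2] mid 2.22
scene a [[-24.2, 20.6], [-23.8, 20.8], [-22.6, 21.6], [-22.8, 21.8]] [-23.4  21.2] mid -1.08
scene b [[-24.4, 19.8], [-23.8, 20.4], [-23.2, 21.4], [-23.0, 21.6]] [-23.6  20.8] mid -1.4
scene c [[-23.4, 21.8], [-22.8, 21.4], [-24.0, 22.0], [-24.0, 22.2]] [-23.6  21.8] mid -0.85
```

```bash
cat >> h.py <<'E'
DX={"top":.0017,"scene":-.0012}
def prof(px,n,w,h=.013,sig=.9,it=40,amax=62):
    """deconvolved brightness along rim angle (deg, + = far side), middle 8 mm"""
    d=eyes.snapshot(n) if not isinstance(n,tuple) else n
    up=4;X=rl(px.mean(2)[140:300,240:440].astype(np.float32),sig,it,up)
    a=np.arange(-amax,amax+.1,.5);zc=.075+h-.022
    mp=np.array([[proj(d,B(-.068+DX[n]+.022*np.sin(t),WY[w]-.0005+y,zc+.022*np.cos(t))) for y in np.linspace(.004,-.004,17)] for t in np.deg2rad(a)],np.float32)
    mp=(mp-np.array([240,140],np.float32)+.5)*up-.5
    return a,cv2.remap(X,mp[...,0],mp[...,1],cv2.INTER_CUBIC)
def gaps(px,n="top",ws="abc",**k):
    """angles of the dark gaps between figures + of the figure centres"""
    from scipy.signal import argrelmin
    for w in ws:
        a,m=prof(px,n,w,**k); s=cv2.GaussianBlur(m.mean(1).reshape(-1,1),(1,0*2+13),0).ravel()
        i=argrelmin(s,order=12)[0]
        print(n,w,"gaps at",a[i].tolist(), "vals",s[i].round(0).tolist())
E
python3 - <<'E'
from h import *
gaps(np.load("pics/top_avg0.npy")); gaps(np.load("pics/top_a1.npy")); gaps(np.load("pics/top_a1.npy"),sig=.7)
gaps(np.load("pics/scene_avg0.npy"),"scene"); gaps(np.load("pics/scene_a1.npy"),"scene")
E
```

```text
top a gaps at [-38.5, 0.0, 31.5] vals [71.0, 90.0, 68.0]
top b gaps at [-36.5, -0.5, 13.0, 36.5] vals [68.0, 102.0, 143.0, 50.0]
top c gaps at [-32.0, 5.5] vals [42.0, 111.0]
top a gaps at [-47.5, -15.5, 3.5, 22.5, 38.0] vals [54.0, 76.0, 173.0, 87.0, 120.0]
top b gaps at [-35.5, -1.0, 14.0, 36.0] vals [35.0, 30.0, 54.0, 22.0]
top c gaps at [-31.0, 4.0, 52.5] vals [21.0, 32.0, 38.0]
top a gaps at [-48.0, -15.0, 4.0, 22.5, 39.0] vals [59.0, 85.0, 171.0, 91.0, 109.0]
top b gaps at [-58.5, -36.0, -0.5, 36.5] vals [32.0, 36.0, 33.0, 27.0]
top c gaps at [-31.0, 4.0, 51.5] vals [28.0, 35.0, 39.0]
scene a gaps at [-41.5, -23.0, -2.5, 21.5] vals [78.0, 127.0, 76.0, 105.0]
scene b gaps at [-37.5, -2.5] vals [90.0, 88.0]
scene c gaps at [-29.5, 2.0] vals [76.0, 86.0]
scene a gaps at [-53.5, -15.0, 18.5] vals [53.0, 92.0, 105.0]
scene b gaps at [-37.0, -5.0, 38.5] vals [55.0, 54.0, 53.0]
scene c gaps at [-29.0, 2.0, 26.5] vals [40.0, 42.0, 53.0]
```

Wheel a now shows a clear 3, with the top-view gaps at −15° and +22°, so its centre is at about +3°. That is within tolerance, and I may trim it later. Wheel b sits at 5.5 and c at about 3.63. Next is wheel c, 36 mm toward the robot.

Run:
```python
from h import *
togo(B(-.060,.003,.110),DOWN)
```

```text
t 8.08 pos [0.506  0.0487 0.1485] rot [3.137e+00 3.000e-03 2.973e+00] F [0.3 0.2 0.2] w -0.0004
shift in tool axes mm [24.1 64.5 38.7]
turn in tool axes rad [0.0043 0.0029 0.0119]
```

{"method": "drive_tool", "body": {
  "moves": [
    [0.004,0.003,0.012,0.01,0.032,0,0],
    [0,0,0,0.01,0.032,0,0],
    [0,0,0,0,0,0.03,0],
    [0,0,0,0,0,0.004,0],
    [0,0,0,0,0,0,0]
  ]
}}

```text
t: 8.5
position: [0.4986, 0.1174, 0.1155]
ee_rot: [3.14, 0.003, 2.958]
ft_force: [-0.1, 0.2, 0.9]
grip_width: -0.0001
```

Run:
```python
from h import *
togo(B(-.060,.003,.1055),DOWN)
```

```text
t 8.5 pos [0.4986 0.1174 0.1155] rot [3.140e+00 3.000e-03 2.958e+00] F [-0.1  0.2  0.9] w -0.0001
shift in tool axes mm [ 5.1 -2.   9.9]
turn in tool axes rad [ 0.002   0.0029 -0.0035]
```

{"method": "drive_tool", "body": {
  "moves": [
    [0.002,0.003,-0.003,0.005,-0.002,0.006,0],
    [0,0,0,0,0,0.003,0],
    [0,0,0,0,0,0.0015,0]
  ]
}}

```text
t: 8.75
position: [0.4937, 0.1147, 0.1062]
ee_rot: [-3.142, 0.001, 2.959]
ft_force: [0.1, -0.1, 0.3]
grip_width: 0.0003
```

{"method": "drive_tool", "body": {
  "moves": [
    [0,0,0,0,0,0.001,0]
  ]
}}

```text
t: 8.83
position: [0.4939, 0.1141, 0.1055]
ee_rot: [3.141, 0.001, 2.958]
ft_force: [-0.5, -0.7, -0.0]
grip_width: 0.0001
```

{"method": "drive_tool", "body": {
  "moves": [
    [0,0,0,0,0.002,0.001,0]
  ]
}}

```text
t: 8.92
position: [0.4946, 0.1153, 0.1049]
ee_rot: [3.141, 0.002, 2.957]
ft_force: [-0.9, -1.0, 0.3]
grip_width: -0.0001
```

{"method": "drive_tool", "body": {
  "moves": [
    [0,0,0,0,0.001,0.001,0]
  ]
}}

```text
t: 9.0
position: [0.4951, 0.116, 0.1043]
ee_rot: [3.141, 0.002, 2.956]
ft_force: [-1.4, -2.9, 5.0]
grip_width: 0.0001
```

{"method": "drive_tool", "body": {
  "moves": [
    [0,0.002,0,0.003,0,0.0012,0],
    [0,0.002,0,0.005,0,0.001,0]
  ]
}}

```text
t: 9.17
position: [0.491, 0.1166, 0.1046]
ee_rot: [3.139, 0.005, 2.954]
ft_force: [1.7, -4.0, 11.3]
grip_width: 0.0
```

{"method": "drive_tool", "body": {
  "moves": [
    [0,0.003,0,0.005,0,0.001,0],
    [0,0.003,0,0.005,0,0.001,0]
  ]
}}

```text
t: 9.33
position: [0.4841, 0.1177, 0.1051]
ee_rot: [3.137, 0.006, 2.952]
ft_force: [2.1, -1.9, 3.7]
grip_width: -0.0001
```

{"method": "drive_tool", "body": {
  "moves": [
    [0.004,0.006,0,0.004,0,0.0018,0],
    [0.001,0.003,-0.004,0.004,-0.001,0.0012,0]
  ]
}}

```text
t: 9.5
position: [0.4788, 0.1185, 0.1048]
ee_rot: [3.139, 0.003, 2.955]
ft_force: [0.9, 1.6, 5.8]
grip_width: 0.0
```

{"method": "drive_tool", "body": {
  "moves": [
    [0,0,0,0,0,-0.007,0],
    [0,0,0,-0.01,0,0,0],
    [0,0,0,-0.007,0,0,0],
    [0,0,0,0,0,0,0]
  ]
}}

```text
t: 9.83
position: [0.4971, 0.1158, 0.1134]
ee_rot: [3.137, 0.004, 2.956]
ft_force: [-0.5, -0.4, 0.1]
grip_width: -0.0001
```

Run:
```python
from h import *
togo(B(-.059,.003,.1055),DOWN)
```

```text
t 9.83 pos [0.4971 0.1158 0.1134] rot [3.137 0.004 2.956] F [-0.5 -0.4  0.1] w -0.0001
shift in tool axes mm [ 3.  -0.1  7.9]
turn in tool axes rad [ 0.0042  0.0038 -0.0058]
```

{"method": "drive_tool", "body": {
  "moves": [
    [0.004,0.004,-0.006,0.004,0,0.006,0],
    [0,0,0,0,0,0.003,0],
    [0,0,0,0,0,0.0012,0]
  ]
}}

```text
t: 10.08
position: [0.4951, 0.1162, 0.1032]
ee_rot: [3.141, 0.002, 2.961]
ft_force: [3.2, -3.4, 18.2]
grip_width: 0.0
```

{"method": "drive_tool", "body": {
  "moves": [
    [0,0,0,0,0,0.001,0]
  ]
}}

```text
t: 10.17
position: [0.4967, 0.116, 0.1031]
ee_rot: [3.141, 0.005, 2.961]
ft_force: [1.4, -2.7, 11.9]
grip_width: 0.0001
```

{"method": "drive_tool", "body": {
  "moves": [
    [0,0.002,0,0.003,0,0.0012,0]
  ]
}}

```text
t: 10.25
position: [0.4961, 0.1161, 0.1031]
ee_rot: [3.139, 0.008, 2.96]
ft_force: [6.4, -3.6, 13.7]
grip_width: -0.0002
```

{"method": "drive_tool", "body": {
  "moves": [
    [0.002,0.006,0,0.004,0,0.0004,0],
    [0,0.002,0,0.004,0,0.0008,0]
  ]
}}

```text
t: 10.42
position: [0.4925, 0.1167, 0.1042]
ee_rot: [3.139, 0.009, 2.958]
ft_force: [3.1, -3.1, 11.5]
grip_width: -0.0001
```

{"method": "drive_tool", "body": {
  "moves": [
    [0.002,0.004,0,0.004,0,0.001,0],
    [0,0.003,0,0.004,0,0.001,0]
  ]
}}

```text
t: 10.58
position: [0.4883, 0.1174, 0.1047]
ee_rot: [3.139, 0.01, 2.957]
ft_force: [0.6, -4.0, 12.2]
grip_width: 0.0001
```

{"method": "drive_tool", "body": {
  "moves": [
    [0.002,0.004,0,0.004,0,0.0013,0],
    [0,0.003,0,0.004,0,0.0013,0]
  ]
}}

```text
t: 10.75
position: [0.4839, 0.1184, 0.1048]
ee_rot: [3.138, 0.01, 2.955]
ft_force: [1.3, -3.2, 15.0]
grip_width: 0.0002
```

{"method": "drive_tool", "body": {
  "moves": [
    [0.002,0.008,0,0.004,0,0.0005,0],
    [0,0.003,0,0.004,0,0.001,0]
  ]
}}

```text
t: 10.92
position: [0.4781, 0.1194, 0.1047]
ee_rot: [3.139, 0.004, 2.954]
ft_force: [1.1, -1.5, 8.4]
grip_width: -0.0001
```

{"method": "drive_tool", "body": {
  "moves": [
    [0,0,0,0,0,-0.012,0],
    [0,0,0,-0.01,-0.03,-0.03,0],
    [0,0,0,-0.01,-0.04,0,0],
    [0,0,0,0,-0.03,0,0],
    [0,0,0,0,0,0,0]
  ]
}}

```text
t: 11.33
position: [0.477, 0.0165, 0.1452]
ee_rot: [3.141, 0.001, 2.961]
ft_force: [-0.8, -0.8, -0.2]
grip_width: -0.0002
```

```bash
cat >> h.py <<'E'
def look(tag,k=6):
    st(); ims=[]
    for n in("top","scene"):
        d=avg(n,k); np.save(f"pics/{n}_{tag}.npy",d["pixels"])
        X=d["pixels"]; rlstrips(f"pics/rs_{tag}_{n}.png",px=X,n=n,h=.013); gaps(X,n)
        ims.append(cv2.imread(f"pics/rs_{tag}_{n}.png"))
    cv2.imwrite(f"pics/rs_{tag}.png",np.hstack([ims[0][:,:390],ims[1][:,390:]]))
E
python3 - <<'E'
from h import *
look("c1")
E
```

```text
t 11.33 pos [0.477  0.0165 0.1452] rot [3.141e+00 1.000e-03 2.961e+00] F [-0.8 -0.8 -0.2] w -0.0002
top a gaps at [-47.5, -15.5, 3.5, 22.5] vals [55.0, 75.0, 171.0, 87.0]
top b gaps at [-36.5, -0.5, 36.5] vals [69.0, 103.0, 51.0]
top c gaps at [-36.5, -17.0, 5.0, 37.0] vals [40.0, 58.0, 30.0, 27.0]
scene a gaps at [-53.5, -15.5, 18.5] vals [53.0, 92.0, 105.0]
scene b gaps at [-37.5, -2.5] vals [90.0, 89.0]
scene c gaps at [-35.5, -14.5, 4.0, 28.0] vals [44.0, 59.0, 32.0, 38.0]
```

View pics/rs_c1.png

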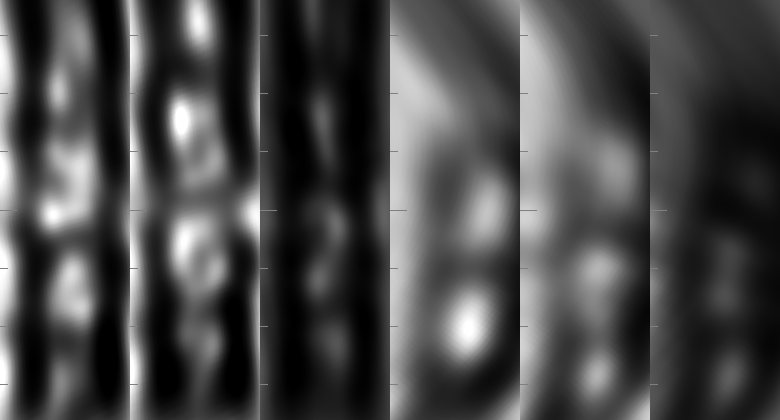

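Wheel c now shows 1 at about +23° and 2 at −14°, so it is at 1.62. Wheel b shows 5 above and 6 below. About 8.6 mm more is needed on c.

Run:
```python
from h import *
togo(B(-.063,.003,.110),DOWN)
```

```text
t 12.33 pos [0.4777 0.0221 0.1452] rot [3.140e+00 1.000e-03 2.968e+00] F [-0.  -0.6 -0.6] w -0.0002
shift in tool axes mm [ 4.1 95.5 35.3]
turn in tool axes rad [0.0015 0.0006 0.006 ]
```

{"method": "drive_tool", "body": {
  "moves": [
    [0.0015,0,0.006,0.002,0.035,0,0],
    [0,0,0,0.001,0.035,0,0],
    [0,0,0,0,0.02,0.02,0],
    [0,0,0,0,0,0.012,0],
    [0,0,0,0,0,0,0]
  ]
}}

```text
t: 12.75
position: [0.4925, 0.1143, 0.1135]
ee_rot: [3.139, 0.004, 2.957]
ft_force: [-0.5, -0.1, -1.0]
grip_width: -0.0
```

Run:
```python
from h import *
togo(B(-.063,.003,.105),DOWN)
```

```text
t 12.75 pos [0.4925 0.1143 0.1135] rot [3.139 0.004 2.957] F [-0.5 -0.1 -1. ] w -0.0
shift in tool axes mm [2.7 2.2 8.5]
turn in tool axes rad [ 0.0026  0.0036 -0.0041]
```

{"method": "drive_tool", "body": {
  "moves": [
    [0.002,0.004,-0.004,0.003,0.002,0.005,0],
    [0,0,0,0,0,0.003,0],
    [0,0,0,0,0,0.0008,0]
  ]
}}

```text
t: 13.0
position: [0.4899, 0.1166, 0.105]
ee_rot: [3.141, -0.001, 2.962]
ft_force: [0.2, 0.9, 5.3]
grip_width: 0.0
```

{"method": "drive_tool", "body": {
  "moves": [
    [0,0,0,0,0,0.001,0]
  ]
}}

```text
t: 13.08
position: [0.4903, 0.1166, 0.1048]
ee_rot: [3.14, 0.0, 2.961]
ft_force: [-1.7, 1.5, 8.0]
grip_width: 0.0005
```

{"method": "drive_tool", "body": {
  "moves": [
    [0,0.001,0,0.003,0,0.0011,0],
    [0.001,0.003,0,0.004,0,0.0011,0]
  ]
}}

```text
t: 13.25
position: [0.4862, 0.1172, 0.1051]
ee_rot: [3.138, 0.002, 2.958]
ft_force: [1.9, 1.1, 3.4]
grip_width: 0.0001
```

{"method": "drive_tool", "body": {
  "moves": [
    [0.001,0.003,0,0.004,0,0.0012,0]
  ]
}}

```text
t: 13.33
position: [0.4833, 0.1177, 0.1051]
ee_rot: [3.137, 0.001, 2.957]
ft_force: [1.5, 0.8, 5.9]
grip_width: -0.0
```

{"method": "drive_tool", "body": {
  "moves": [
    [0.001,0.003,0,0.004,0,0.0012,0]
  ]
}}

```text
t: 13.42
position: [0.4803, 0.1184, 0.105]
ee_rot: [3.137, 0.0, 2.956]
ft_force: [1.2, -0.1, 7.3]
grip_width: 0.0002
```

{"method": "drive_tool", "body": {
  "moves": [
    [0.003,0,-0.004,0,0,-0.008,0],
    [0,0,0,0.001,0.032,0,0],
    [0,0,0,0,0,0,0]
  ]
}}

```text
t: 13.67
position: [0.4842, 0.1491, 0.1144]
ee_rot: [3.14, -0.001, 2.957]
ft_force: [-0.5, 2.0, 0.7]
grip_width: 0.0
```

Run:
```python
from h import *
togo(B(-.076,.039,.105),DOWN)
```

```text
t 13.67 pos [0.4842 0.1491 0.1144] rot [ 3.140e+00 -1.000e-03  2.957e+00] F [-0.5  2.   0.7] w 0.0
shift in tool axes mm [1.3 5.4 9.4]
turn in tool axes rad [ 0.0012 -0.0008 -0.0042]
```

{"method": "drive_tool", "body": {
  "moves": [
    [0.001,0,-0.004,0.0015,0.005,0.005,0],
    [0,0,0,0,0,0.003,0],
    [0,0,0,0,0,0.0012,0]
  ]
}}

```text
t: 13.92
position: [0.4831, 0.1548, 0.1052]
ee_rot: [-3.141, -0.001, 2.963]
ft_force: [0.2, -0.1, 0.1]
grip_width: -0.0002
```

{"method": "drive_tool", "body": {
  "moves": [
    [0,0,0,0,0,0.0012,0]
  ]
}}

```text
t: 14.0
position: [0.4832, 0.1547, 0.1042]
ee_rot: [-3.141, -0.001, 2.963]
ft_force: [-3.4, 0.3, 16.5]
grip_width: 0.0
```

{"method": "drive_tool", "body": {
  "moves": [
    [0,0,0,-0.004,0,0.0006,0]
  ]
}}

```text
t: 14.08
position: [0.4872, 0.1541, 0.1045]
ee_rot: [3.141, -0.001, 2.963]
ft_force: [-4.0, -1.4, 19.2]
grip_width: 0.0004
```

{"method": "drive_tool", "body": {
  "moves": [
    [0,-0.002,0,-0.004,0,0.0008,0]
  ]
}}

```text
t: 14.17
position: [0.492, 0.1533, 0.1049]
ee_rot: [3.14, 0.002, 2.963]
ft_force: [-2.0, -0.4, 11.4]
grip_width: 0.0002
```

{"method": "drive_tool", "body": {
  "moves": [
    [0,-0.002,0,-0.004,0,0.0011,0]
  ]
}}

```text
t: 14.25
position: [0.4967, 0.1524, 0.1049]
ee_rot: [3.139, 0.005, 2.962]
ft_force: [-1.0, -0.6, 8.2]
grip_width: 0.0
```

{"method": "drive_tool", "body": {
  "moves": [
    [0.002,0.004,0,-0.003,0,0.0012,0]
  ]
}}

```text
t: 14.33
position: [0.5004, 0.1515, 0.1045]
ee_rot: [3.14, 0.003, 2.962]
ft_force: [-0.3, 0.3, 4.6]
grip_width: 0.0002
```

{"method": "drive_tool", "body": {
  "moves": [
    [0,0,0,0,0,-0.008,0],
    [0,0,0,0.01,0,0,0],
    [0,0,0,0,0,0,0]
  ]
}}

```text
t: 14.58
position: [0.4898, 0.1517, 0.1127]
ee_rot: [3.142, 0.002, 2.959]
ft_force: [-0.7, -0.9, 0.1]
grip_width: 0.0001
```

Run:
```python
from h import *
togo(B(-.070,.039,.105),DOWN)
```

```text
t 14.58 pos [0.4898 0.1517 0.1127] rot [3.142e+00 2.000e-03 2.959e+00] F [-0.7 -0.9  0.1] w 0.0001
shift in tool axes mm [0.3 1.8 7.7]
turn in tool axes rad [ 0.      0.0015 -0.0026]
```

{"method": "drive_tool", "body": {
  "moves": [
    [0,0.002,-0.002,0.001,0.002,0.005,0],
    [0,0,0,0,0,0.0025,0],
    [0,0,0,0,0,0.001,0]
  ]
}}

```text
t: 14.83
position: [0.4883, 0.1545, 0.1044]
ee_rot: [3.14, 0.0, 2.962]
ft_force: [-3.2, -1.9, 19.6]
grip_width: -0.0001
```

{"method": "drive_tool", "body": {
  "moves": [
    [0,0,0,-0.003,0,0.001,0]
  ]
}}

```text
t: 14.92
position: [0.4917, 0.1541, 0.1045]
ee_rot: [3.139, 0.001, 2.962]
ft_force: [-3.5, -5.8, 24.2]
grip_width: -0.0
```

The force came close to the limit at 24 N, so I'll lift off and look.

{"method": "drive_tool", "body": {
  "moves": [
    [0,0,0,0,0,-0.012,0],
    [0,0,0,0,-0.03,-0.03,0],
    [0,0,0,0,-0.04,0,0],
    [0,0,0,0,-0.04,0,0],
    [0,0,0,0,-0.03,0,0],
    [0,0,0,0,0,0,0]
  ]
}}

```text
t: 15.42
position: [0.4659, 0.0134, 0.1463]
ee_rot: [3.14, 0.001, 2.969]
ft_force: [0.8, 0.9, 0.1]
grip_width: 0.0002
```

Run:
```python
from h import *
look("d1")
```

```text
t 15.42 pos [0.4659 0.0134 0.1463] rot [3.140e+00 1.000e-03 2.969e+00] F [0.8 0.9 0.1] w 0.0002
top a gaps at [-47.5, -15.5, 4.0, 22.5, 37.5] vals [53.0, 75.0, 173.0, 87.0, 121.0]
top b gaps at [-22.5, -4.5, 13.0, 39.0] vals [69.0, 131.0, 114.0, 80.0]
top c gaps at [-42.0, -18.0, 13.5, 46.5] vals [58.0, 28.0, 31.0, 30.0]
scene a gaps at [-53.0, -15.5, 18.5] vals [53.0, 92.0, 106.0]
scene b gaps at [-61.0, -21.5, -3.5, 9.5] vals [60.0, 69.0, 109.0, 107.0]
scene c gaps at [-60.0, -41.5, -19.0, 13.5, 61.5] vals [42.0, 54.0, 38.0, 42.0, 51.0]
```

View pics/rs_d1.png

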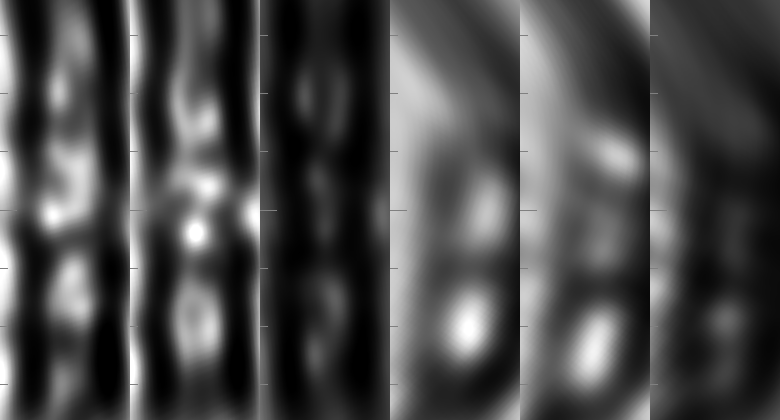

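b now shows 7 at about −5°, with 6 above and 8 below. c shows 1 at about −2.5°, between 0 and 2. a shows 3 at about +2.5°. I'll trim b about 2 mm further away.

Run:
```python
from h import *
togo(B(-.069,.039,.113),DOWN)
```

```text
t 16.42 pos [0.467  0.0191 0.1465] rot [3.139e+00 2.000e-03 2.976e+00] F [-0.3 -0.2  0.6] w 0.0002
shift in tool axes mm [ -1.2 136.3  33.9]
turn in tool axes rad [0.0024 0.0017 0.0141]
```

{"method": "drive_tool", "body": {
  "moves": [
    [0.002,0.002,0.014,0,0.034,0,0],
    [0,0,0,0,0.038,0,0],
    [0,0,0,0,0.036,0,0],
    [0,0,0,0,0.022,0.015,0],
    [0,0,0,0,0,0.015,0],
    [0,0,0,0,0,0,0]
  ]
}}

```text
t: 16.92
position: [0.492, 0.1523, 0.1169]
ee_rot: [3.138, 0.002, 2.957]
ft_force: [-0.3, 0.1, -0.1]
grip_width: 0.0003
```

Run:
```python
from h import *
togo(B(-.069,.039,.1055),DOWN)
```

```text
t 16.92 pos [0.492  0.1523 0.1169] rot [3.138e+00 2.000e-03 2.957e+00] F [-0.3  0.1 -0.1] w 0.0003
shift in tool axes mm [ 1.4  0.9 11.4]
turn in tool axes rad [ 0.0036  0.0023 -0.005 ]
```

{"method": "drive_tool", "body": {
  "moves": [
    [0.003,0.002,-0.005,0.0015,0.001,0.008,0],
    [0,0,0,0,0,0.003,0],
    [0,0,0,0,0,0.0,0]
  ]
}}

```text
t: 17.17
position: [0.4907, 0.1528, 0.1057]
ee_rot: [-3.141, -0.0, 2.962]
ft_force: [0.1, 0.4, 0.3]
grip_width: -0.0002
```

{"method": "drive_tool", "body": {
  "moves": [
    [0,0,0,0,0,0.0006,0]
  ]
}}

```text
t: 17.25
position: [0.4908, 0.1522, 0.1054]
ee_rot: [-3.141, 0.0, 2.961]
ft_force: [-0.8, 0.0, 0.1]
grip_width: -0.0
```

{"method": "drive_tool", "body": {
  "moves": [
    [0,0,0,0,0.001,0.0008,0]
  ]
}}

```text
t: 17.33
position: [0.4912, 0.1524, 0.1051]
ee_rot: [-3.142, 0.0, 2.959]
ft_force: [-1.3, -2.4, 4.0]
grip_width: 0.0003
```

{"method": "drive_tool", "body": {
  "moves": [
    [0,0,0,-0.0015,0,0.0008,0]
  ]
}}

```text
t: 17.42
position: [0.4929, 0.1518, 0.105]
ee_rot: [3.141, 0.001, 2.958]
ft_force: [-1.1, 1.4, 6.5]
grip_width: 0.0002
```

{"method": "drive_tool", "body": {
  "moves": [
    [0,0,0,0,0,-0.012,0],
    [0,0,0,0,-0.03,-0.03,0],
    [0,0,0,0,-0.04,0,0],
    [0,0,0,0,-0.04,0,0],
    [0,0,0,-0.01,-0.02,0,0],
    [0,0,0,0,0,0,0]
  ]
}}

```text
t: 17.92
position: [0.4804, 0.0178, 0.1511]
ee_rot: [3.138, 0.007, 2.96]
ft_force: [1.0, -0.2, 0.0]
grip_width: 0.0002
```

Run:
```python
from h import *
look("e1",5)
togo(B(-.041,-.052,.125),DOWN)
S=eyes.snapshot("scene"); cv2.imwrite("pics/e1s.png",cv2.resize(S["pixels"][130:290,240:420,::-1],None,fx=3.7,fy=3.7,interpolation=cv2.INTER_CUBIC))
```

```text
t 17.92 pos [0.4804 0.0178 0.1511] rot [3.138 0.007 2.96 ] F [ 1.  -0.2  0. ] w 0.0002
top a gaps at [-48.0, -15.5, 3.5, 22.5, 38.5] vals [54.0, 75.0, 173.0, 87.0, 121.0]
top b gaps at [-20.0, -0.5, 18.0, 57.5] vals [63.0, 150.0, 86.0, 44.0]
top c gaps at [-41.5, -18.0, -4.5, 13.5, 46.5] vals [56.0, 26.0, 45.0, 28.0, 32.0]
scene a gaps at [-53.0, -15.5, 18.5] vals [53.0, 92.0, 105.0]
scene b gaps at [-58.0, -21.0, 6.5] vals [65.0, 72.0, 72.0]
scene c gaps at [-60.0, -41.0, -19.5, 13.5, 59.5] vals [42.0, 54.0, 38.0, 42.0, 50.0]
t 18.82 pos [0.4797 0.0226 0.1501] rot [3.138 0.004 2.966] F [-0.3  0.2 -0.1] w -0.0001
shift in tool axes mm [-15.6  39.5  25.3]
turn in tool axes rad [0.0034 0.0044 0.0046]
```

View pics/rs_e1.png

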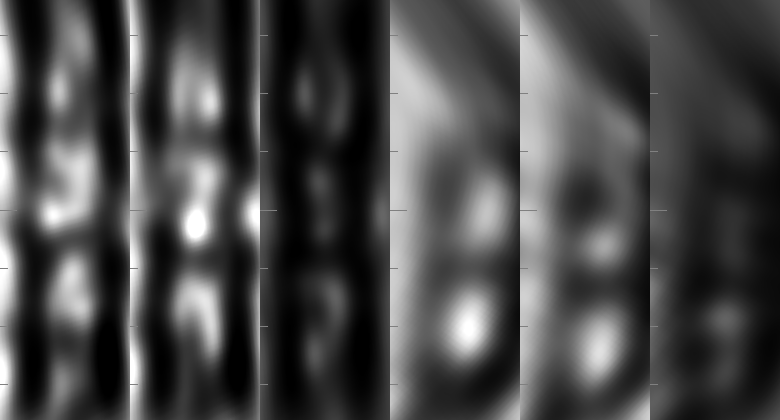

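View pics/e1s.png

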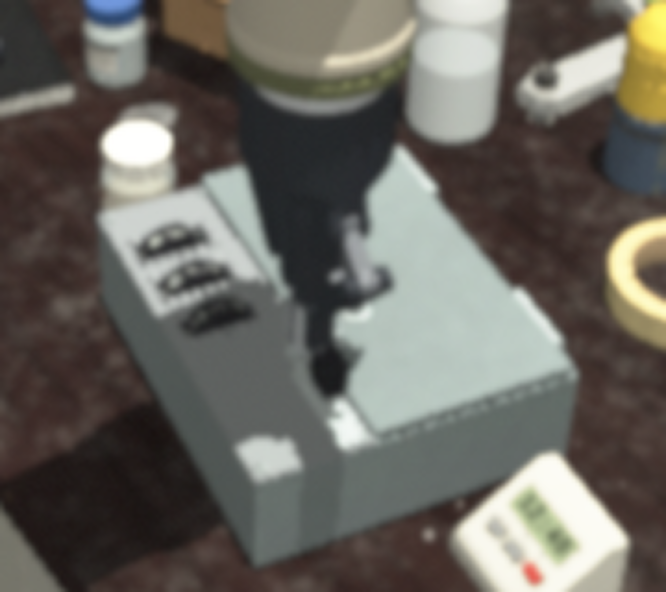

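The wheels read 3 (+2.5°), 7 (−1°) and 1 (−2.5°). Next is the bolt. I'll bring the closed finger down left of the grip, above the eye and barrel, and push it right.

{"method": "drive_tool", "body": {
  "moves": [
    [0.003,0.004,0.005,-0.0155,0.036,0,0],
    [0,0,0,0,0,0.012,0],
    [0,0,0,0,0,0.012,0],
    [0,0,0,0,0,0,0]
  ]
}}

```text
t: 19.2
position: [0.5027, 0.0566, 0.1262]
ee_rot: [3.14, 0.002, 2.96]
ft_force: [-0.5, -0.1, -0.0]
grip_width: 0.0
```

Run:
```python
from h import *
togo(B(-.041,-.052,.1145),DOWN)
S=eyes.snapshot("scene"); cv2.imwrite("pics/f1s.png",cv2.resize(S["pixels"][130:290,240:420,::-1],None,fx=3.7,fy=3.7,interpolation=cv2.INTER_CUBIC))
```

```text
t 19.2 pos [0.5027 0.0566 0.1262] rot [3.14e+00 2.00e-03 2.96e+00] F [-0.5 -0.1 -0. ] w 0.0
shift in tool axes mm [ 1.1  2.1 11.7]
turn in tool axes rad [ 0.0018  0.0021 -0.0016]
```

View pics/f1s.png

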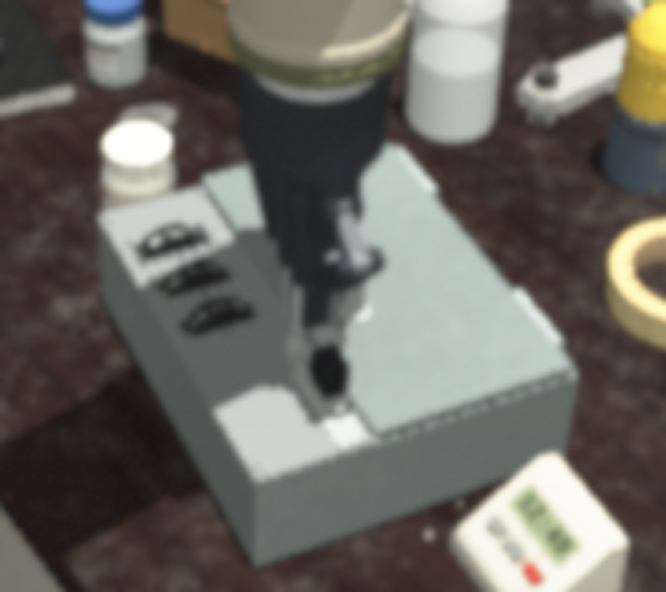

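The finger hangs behind and left of the black grip at (328,365). I'll lower it and push gently.

{"method": "drive_tool", "body": {
  "moves": [
    [0,0,0,0.001,0.002,0.006,0],
    [0,0,0,0,0,0.004,0],
    [0,0,0,0,0,0.001,0]
  ]
}}

```text
t: 19.5
position: [0.5026, 0.0577, 0.1167]
ee_rot: [3.139, 0.004, 2.958]
ft_force: [-0.4, 0.9, 0.5]
grip_width: -0.0001
```

{"method": "drive_tool", "body": {
  "moves": [
    [0,0,0,0,-0.004,0,0],
    [0,0,0,0,-0.003,0,0]
  ]
}}

```text
t: 19.67
position: [0.5012, 0.0506, 0.1167]
ee_rot: [3.139, 0.004, 2.959]
ft_force: [0.4, -0.3, 0.5]
grip_width: 0.0002
```

{"method": "drive_tool", "body": {
  "moves": [
    [0,0,0,0,-0.003,0,0]
  ]
}}

```text
t: 19.75
position: [0.5006, 0.0474, 0.117]
ee_rot: [3.139, 0.004, 2.959]
ft_force: [0.1, 2.6, -0.8]
grip_width: -0.0004
```

{"method": "drive_tool", "body": {
  "moves": [
    [0,0,0,0,-0.002,0.0005,0]
  ]
}}

```text
t: 19.83
position: [0.5004, 0.0452, 0.1168]
ee_rot: [3.138, 0.005, 2.958]
ft_force: [-0.4, 3.5, 1.4]
grip_width: -0.0004
```

{"method": "drive_tool", "body": {
  "moves": [
    [0,0,0,0,-0.002,0.0005,0]
  ]
}}

```text
t: 19.92
position: [0.5002, 0.0433, 0.1167]
ee_rot: [3.137, 0.005, 2.958]
ft_force: [0.1, 3.2, 2.0]
grip_width: 0.0001
```

{"method": "drive_tool", "body": {
  "moves": [
    [0,0,0,0,-0.002,0.0005,0]
  ]
}}

```text
t: 20.0
position: [0.5, 0.0415, 0.1165]
ee_rot: [3.136, 0.006, 2.958]
ft_force: [-0.1, 3.2, 2.6]
grip_width: 0.0003
```

{"method": "drive_tool", "body": {
  "moves": [
    [0,0,0,0,-0.002,0.0005,0]
  ]
}}

```text
t: 20.08
position: [0.4998, 0.0396, 0.1162]
ee_rot: [3.135, 0.006, 2.959]
ft_force: [-0.1, 2.2, 1.8]
grip_width: -0.0001
```

Past the fence: 8 mm of travel at about 3 N, so the code is right. Continuing to the stop.

{"method": "drive_tool", "body": {
  "moves": [
    [0.005,0.005,0,0,-0.003,0,0],
    [0,0,0,0,-0.003,0,0]
  ]
}}

```text
t: 20.25
position: [0.4988, 0.0336, 0.1162]
ee_rot: [3.14, 0.001, 2.959]
ft_force: [0.7, 3.1, 0.5]
grip_width: 0.0
```

{"method": "drive_tool", "body": {
  "moves": [
    [0,0,0,0,-0.002,0,0]
  ]
}}

```text
t: 20.33
position: [0.4984, 0.0313, 0.1162]
ee_rot: [3.141, 0.001, 2.959]
ft_force: [0.2, 1.7, 0.8]
grip_width: 0.0001
```

{"method": "drive_tool", "body": {
  "moves": [
    [0,0,0,0,-0.002,0,0]
  ]
}}

```text
t: 20.42
position: [0.4982, 0.0304, 0.1163]
ee_rot: [3.139, 0.001, 2.96]
ft_force: [2.1, 14.5, -0.5]
grip_width: -0.0001
```

{"method": "drive_tool", "body": {
  "moves": [
    [0,0,0,0,-0.002,0,0]
  ]
}}

```text
t: 20.5
position: [0.4982, 0.0304, 0.1164]
ee_rot: [3.136, 0.002, 2.961]
ft_force: [2.6, 12.5, -2.4]
grip_width: 0.0001
```

The bolt is at its stop: 14 N at the end after 17.6 mm of travel. I'll back off and lift.

{"method": "drive_tool", "body": {
  "moves": [
    [0,0,0,0,0.005,0,0],
    [0,0,0,0,0,-0.03,0],
    [0,0,0,0,0,-0.035,0.5],
    [0,0,0,0,0,0,0.5]
  ]
}}

```text
t: 20.83
position: [0.4971, 0.0337, 0.1815]
ee_rot: [3.141, -0.003, 2.96]
ft_force: [0.5, 0.5, 1.1]
grip_width: 0.0234
```

Run:
```python
from h import *
s=st(); print(np.round(s["q"],2))
togo(B(.002,0,.175),[np.pi,0,np.pi-.18-np.pi/2]); togo(B(.002,0,.175),[np.pi,0,np.pi-.18+np.pi/2])
S=eyes.snapshot("scene"); cv2.imwrite("pics/g1s.png",cv2.resize(S["pixels"][130:290,240:420,::-1],None,fx=3.7,fy=3.7,interpolation=cv2.INTER_CUBIC))
```

```text
t 20.83 pos [0.4971 0.0337 0.1815] rot [ 3.141e+00 -3.000e-03  2.960e+00] F [0.5 0.5 1.1] w 0.0234
[-0.57  0.1   0.44  1.9  -0.05  1.16  1.28]
t 20.83 pos [0.4971 0.0337 0.1815] rot [ 3.141e+00 -3.000e-03  2.960e+00] F [0.5 0.5 1.1] w 0.0234
shift in tool axes mm [-43.3  77.7   6.4]
turn in tool axes rad [-0.0019 -0.0031  1.5696]
t 20.83 pos [0.4971 0.0337 0.1815] rot [ 3.141e+00 -3.000e-03  2.960e+00] F [0.5 0.5 1.1] w 0.0234
shift in tool axes mm [-43.3  77.7   6.4]
turn in tool axes rad [ 0.0031 -0.0019 -1.572 ]
```

View pics/g1s.png

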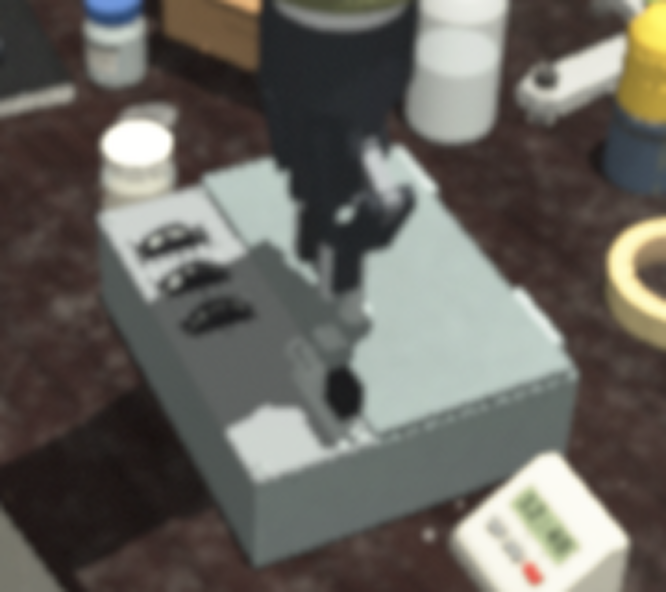

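The bolt grip has moved right to (343,390). Now I'll move over the handle and turn the jaws across the bar (q7 has room in the negative direction).

{"method": "drive_tool", "body": {
  "moves": [
    [0,0,0,-0.0145,0.026,0,0.5],
    [0,0,0,-0.0145,0.026,0,0.5],
    [0,0,0,-0.01,0.02,0,0.5],
    [0,0,-0.12,0,0,0,0.5],
    [0,0,-0.12,0,0,0,0.5],
    [0,0,-0.12,0,0,0,0.5],
    [0,0,-0.12,0,0,0,0.5],
    [0,0,-0.12,0,0,0,0.5],
    [0,0,-0.12,0,0,0,0.5],
    [0,0,-0.12,0,0,0,0.5],
    [0,0,-0.12,0,0,0,0.5],
    [0,0,-0.12,0,0,0,0.5]
  ]
}}

```text
t: 21.88
position: [0.5456, 0.0932, 0.1659]
ee_rot: [3.132, -0.02, -2.21]
ft_force: [0.6, 0.3, 0.5]
grip_width: 0.0429
```

Run:
```python
from h import *
togo(B(.002,0,.155),[np.pi,0,np.pi-.18+np.pi/2])
```

```text
t 21.88 pos [0.5456 0.0932 0.1659] rot [ 3.132 -0.02  -2.21 ] F [0.6 0.3 0.5] w 0.0429
shift in tool axes mm [-12.4  -1.1  10.7]
turn in tool axes rad [ 0.0138 -0.0179 -0.4589]
```

{"method": "drive_tool", "body": {
  "moves": [
    [0.004,-0.005,-0.115,0,0,-0.002,0.5],
    [0.004,-0.005,-0.115,0,0,-0.002,0.5],
    [0.004,-0.005,-0.115,0,0,-0.002,0.5],
    [0,0,-0.115,0,0,0,0.5],
    [0,0,0,0,0,0,0.5]
  ]
}}

```text
t: 22.3
position: [0.5426, 0.0909, 0.1628]
ee_rot: [3.128, -0.016, -1.856]
ft_force: [-0.5, -0.8, -0.9]
grip_width: 0.0429
```

Run:
```python
from h import *
togo(B(.002,0,.121),[np.pi,0,np.pi-.18+np.pi/2])
d=avg("scene",2);cv2.imwrite("pics/i1s.png",cv2.resize(d["pixels"][130:290,240:420,::-1].astype(np.uint8),None,fx=3.7,fy=3.7,interpolation=cv2.INTER_CUBIC))
```

```text
t 22.3 pos [0.5426 0.0909 0.1628] rot [ 3.128 -0.016 -1.856] F [-0.5 -0.8 -0.9] w 0.0429
shift in tool axes mm [-14.8  -8.   41.4]
turn in tool axes rad [ 0.0148 -0.0155 -0.1052]
```

View pics/i1s.png

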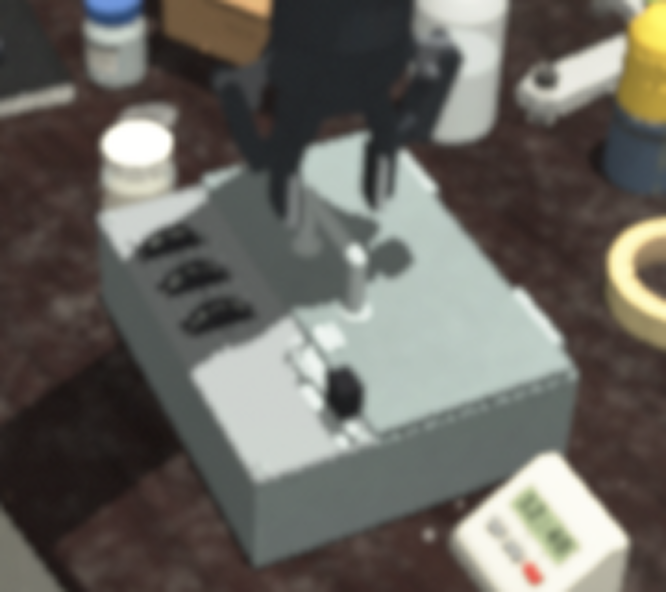

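{"method": "drive_tool", "body": {
  "moves": [
    [0.015,-0.015,-0.1,-0.0145,-0.008,0,0.5],
    [0,0,0,0,0,0.01,0.5],
    [0,0,0,0,0,0,0.5]
  ]
}}

```text
t: 22.65
position: [0.5484, 0.0946, 0.1492]
ee_rot: [3.133, -0.015, -1.814]
ft_force: [-0.6, -0.6, -0.0]
grip_width: 0.0426
```

Run:
```python
from h import *
togo(B(.002,0,.121),[np.pi,0,np.pi-.18+np.pi/2])
```

```text
t 22.65 pos [0.5484 0.0946 0.1492] rot [ 3.133 -0.015 -1.814] F [-0.6 -0.6 -0. ] w 0.0426
shift in tool axes mm [-9.2 -3.5 28.1]
turn in tool axes rad [ 0.0095 -0.0144 -0.0629]
```

{"method": "drive_tool", "body": {
  "moves": [
    [0.009,-0.014,-0.06,-0.009,-0.0035,0,0.5],
    [0,0,0,0,0,0,0.5]
  ]
}}

```text
t: 22.82
position: [0.5531, 0.1015, 0.147]
ee_rot: [3.138, -0.005, -1.759]
ft_force: [-0.6, 1.5, 0.2]
grip_width: 0.0429
```

Run:
```python
from h import *
print(np.round(env.read_state()["q"],3))
togo(B(.002,0,.121),[np.pi,0,np.pi-.18+np.pi/2])
```

```text
[ 0.058  0.304 -0.378  1.734  0.125  1.132  2.595]
t 22.82 pos [0.5531 0.1015 0.147 ] rot [ 3.138 -0.005 -1.759] F [-0.6  1.5  0.2] w 0.0429
shift in tool axes mm [-1.1 -0.5 26. ]
turn in tool axes rad [ 0.0032 -0.0045 -0.0082]
```

q7 is at its limit (2.595), so I'll take the half turn the other way, which gives the same grasp with q7 comfortable.

{"method": "drive_tool", "body": {
  "moves": [
    [0,0,0.06,0,0,-0.02,0.5],
    [0,0,0.12,0,0,-0.005,0.5],
    [0,0,0.12,0,0,0,0.5],
    [0,0,0.12,0,0,0,0.5],
    [0,0,0.12,0,0,0,0.5],
    [0,0,0.12,0,0,0,0.5],
    [0,0,0.12,0,0,0,0.5],
    [0,0,0.12,0,0,0,0.5],
    [0,0,0.12,0,0,0,0.5],
    [0,0,0.12,0,0,0,0.5],
    [0,0,0.12,0,0,0,0.5],
    [0,0,0.12,0,0,0,0.5]
  ]
}}

```text
t: 23.82
position: [0.5497, 0.0905, 0.1678]
ee_rot: [-3.124, -0.017, 3.081]
ft_force: [-0.6, -0.1, 0.5]
grip_width: 0.0427
```

Run:
```python
from h import *
print(np.round(env.read_state()["q"],3))
togo(B(.002,0,.165),[np.pi,0,np.pi-.18-np.pi/2])
```

```text
[-0.094  0.265 -0.184  1.722  0.063  1.181  1.214]
t 23.82 pos [0.5497 0.0905 0.1678] rot [-3.124 -0.017  3.081] F [-0.6 -0.1  0.5] w 0.0427
shift in tool axes mm [-3.3 12.1  2.6]
turn in tool axes rad [-0.0275  0.0017  1.6901]
```

{"method": "drive_tool", "body": {
  "moves": [
    [-0.005,0,0.12,0,0,0,0.5],
    [-0.005,0,0.12,0,0,0,0.5],
    [-0.005,0,0.12,0,0,0,0.5],
    [0,0,0.12,0,0,0,0.5],
    [0,0,0.12,0,0,0,0.5],
    [0,0,0.12,0,0,0,0.5],
    [0,0,0.12,0,0,0,0.5],
    [0,0,0.12,0,0,0,0.5],
    [0,0,0.12,0,0,0,0.5],
    [0,0,0.12,0,0,0,0.5],
    [0,0,0.12,0,0,0,0.5],
    [0,0,0.12,0,0,0,0.5]
  ]
}}

```text
t: 24.82
position: [0.5467, 0.0814, 0.1665]
ee_rot: [-3.12, 0.011, 1.581]
ft_force: [-0.2, -0.1, 0.7]
grip_width: 0.0428
```

Run:
```python
from h import *
print(np.round(env.read_state()["q"],3))
togo(B(.002,0,.165),[np.pi,0,np.pi-.18-np.pi/2])
```

```text
[-0.229  0.25  -0.005  1.742  0.008  1.173 -0.227]
t 24.82 pos [0.5467 0.0814 0.1665] rot [-3.12   0.011  1.581] F [-0.2 -0.1  0.7] w 0.0428
shift in tool axes mm [20.9  7.2  1.2]
turn in tool axes rad [-0.02    0.0126  0.1903]
```

{"method": "drive_tool", "body": {
  "moves": [
    [-0.01,0.006,0.1,0.01,0.004,0,0.5],
    [-0.01,0.006,0.09,0.01,0.003,0,0.5],
    [0,0,0,0,0,0.01,0.5],
    [0,0,0,0,0,0,0.5]
  ]
}}

```text
t: 25.15
position: [0.5543, 0.0984, 0.1557]
ee_rot: [3.141, 0.004, 1.362]
ft_force: [-1.1, -1.0, -0.7]
grip_width: 0.0425
```

Run:
```python
from h import *
togo(B(.002,0,.121),[np.pi,0,np.pi-.18-np.pi/2])
```

```text
t 25.15 pos [0.5543 0.0984 0.1557] rot [3.141 0.004 1.362] F [-1.1 -1.  -0.7] w 0.0425
shift in tool axes mm [ 3.8 -1.4 34.7]
turn in tool axes rad [ 0.001   0.0037 -0.0285]
```

{"method": "drive_tool", "body": {
  "moves": [
    [0,0.003,-0.028,0.004,-0.001,0,0.5],
    [0,0,0,0,0,0.015,0.5],
    [0,0,0,0,0,0.015,0.5],
    [0,0,0,0,0,0,0.5]
  ]
}}

```text
t: 25.48
position: [0.5535, 0.101, 0.1246]
ee_rot: [3.141, 0.003, 1.402]
ft_force: [-1.0, 0.4, -0.6]
grip_width: 0.043
```

Run:
```python
from h import *
togo(B(.002,0,.121),[np.pi,0,np.pi-.18-np.pi/2])
d=avg("scene",2);cv2.imwrite("pics/j1s.png",cv2.resize(d["pixels"][130:290,240:420,::-1].astype(np.uint8),None,fx=3.7,fy=3.7,interpolation=cv2.INTER_CUBIC))
```

```text
t 25.48 pos [0.5535 0.101  0.1246] rot [3.141e+00 3.000e-03 1.402e+00] F [-1.   0.4 -0.6] w 0.043
shift in tool axes mm [ 1.3 -0.   3.6]
turn in tool axes rad [0.0003 0.0025 0.0117]
```

View pics/j1s.png

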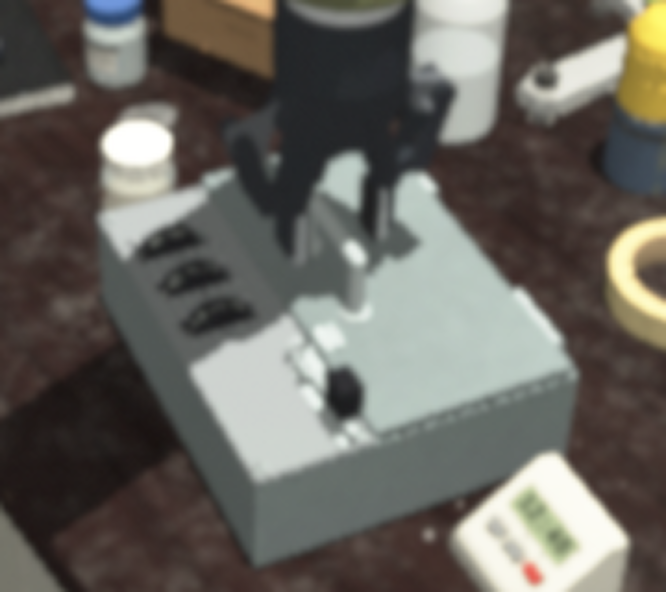

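The jaws straddle the bar at (300,230) and (375,225). I'll go 2 mm lower and close.

{"method": "drive_tool", "body": {
  "moves": [
    [0,0,0.01,0.001,0,0.0025,0.5],
    [0,0,0,0,0,0,0],
    [0,0,0,0,0,0,0],
    [0,0,0,0,0,0,0],
    [0,0,0,0,0,0,0],
    [0,0,0,0,0,0,0]
  ]
}}

```text
t: 26.08
position: [0.5534, 0.1024, 0.127]
ee_rot: [-3.141, 0.001, 1.392]
ft_force: [3.2, 0.9, -6.7]
grip_width: 0.0076
```

Run:
```python
from h import *
s=st()
import math
c,sn=np.cos(YAW),np.sin(YAW)
d=s["position"][:2]-O; print("tcp in box mm",(1000*np.array([c*d[0]+sn*d[1],-sn*d[0]+c*d[1],s["position"][2]])).round(1))
p0=None
for a in range(0,66,5):
    t=math.radians(a); x=98.5-96.5*math.cos(t)+46*math.sin(t); z=77+96.5*math.sin(t)+46*math.cos(t)
    if p0: print(a,round(x,1),round(z,1),"d",round(x-p0[0],1),round(z-p0[1],1))
    p0=(x,z)
```

```text
t 26.08 pos [0.5534 0.1024 0.127 ] rot [-3.141e+00  1.000e-03  1.392e+00] F [ 3.2  0.9 -6.7] w 0.0076
tcp in box mm [  1.8  -0.  127. ]
5 6.4 131.2 d 4.4 8.2
10 11.5 139.1 d 5.1 7.8
15 17.2 146.4 d 5.7 7.4
20 23.6 153.2 d 6.4 6.8
25 30.5 159.5 d 6.9 6.2
30 37.9 165.1 d 7.4 5.6
35 45.8 170.0 d 7.9 4.9
40 54.1 174.3 d 8.3 4.2
45 62.8 177.8 d 8.6 3.5
50 71.7 180.5 d 8.9 2.7
55 80.8 182.4 d 9.1 1.9
60 90.1 183.6 d 9.3 1.1
65 99.4 183.9 d 9.3 0.3
```

{"method": "drive_tool", "body": {
  "moves": [
    [0,0,0,0,0.0023,-0.004,0],
    [0,0,0,0,0.0023,-0.004,0],
    [0,0,0,0,0.0025,-0.004,0]
  ]
}}

```text
t: 26.33
position: [0.5588, 0.1013, 0.1372]
ee_rot: [-3.136, 0.002, 1.393]
ft_force: [0.8, 0.6, -7.3]
grip_width: 0.0075
```

```bash
cat >> h.py <<'E'
def inbox():
    s=st(); c,sn=np.cos(YAW),np.sin(YAW); d=s["position"][:2]-O
    b=1000*np.array([c*d[0]+sn*d[1],-sn*d[0]+c*d[1],s["position"][2]]); print("tcp box mm",b.round(1))
    v=(b[0]-98.5,b[2]-2-77); print("radius to hinge",np.hypot(*v).round(1),"lid deg if held",(np.degrees(np.arctan2(46,-96.5)-np.arctan2(v[1],v[0]))).round(1))
E
python3 - <<'E'
from h import *
inbox()
d=avg("scene",2);cv2.imwrite("pics/k1s.png",cv2.resize(d["pixels"][130:290,240:420,::-1].astype(np.uint8),None,fx=3.7,fy=3.7,interpolation=cv2.INTER_CUBIC))
E
```

```text
t 26.33 pos [0.5588 0.1013 0.1372] rot [-3.136e+00  2.000e-03  1.393e+00] F [ 0.8  0.6 -7.3] w 0.0075
tcp box mm [ 7.200e+00 -1.000e-01  1.372e+02]
radius to hinge 108.3 lid deg if held 7.0
```

View pics/k1s.png

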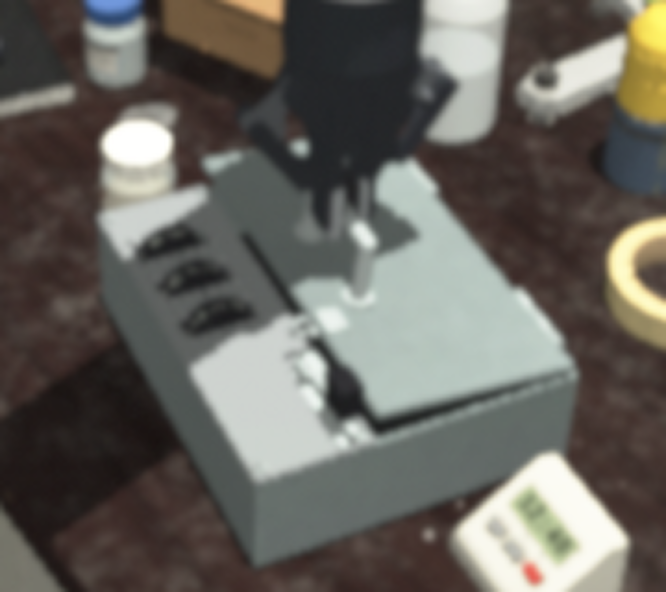

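The lid is rising, with a gap along its front edge from (245,235) to (380,425), and the grip on the bar holds at about 7 N. I'll continue along the arc.

{"method": "drive_tool", "body": {
  "moves": [
    [-0.004,0,0,0,0.003,-0.0045,0],
    [0,0,0,0,0.003,-0.0045,0],
    [0,0,0,0,0.003,-0.0042,0],
    [0,0,0,0,0.0032,-0.004,0],
    [0,0,0,0,0.0034,-0.004,0]
  ]
}}

```text
t: 26.85
position: [0.5751, 0.0984, 0.1594]
ee_rot: [-3.14, 0.003, 1.393]
ft_force: [3.9, 1.7, -13.1]
grip_width: 0.008
```

Run:
```python
from h import *
inbox()
```

```text
t 26.85 pos [0.5751 0.0984 0.1594] rot [-3.140e+00  3.000e-03  1.393e+00] F [  3.9   1.7 -13.1] w 0.008
tcp box mm [ 23.8  -0.  159.4]
radius to hinge 109.7 lid deg if held 21.6
```

{"method": "drive_tool", "body": {
  "moves": [
    [0,0,0,0,0.0042,-0.002,0],
    [0,0,0,0,0.004,-0.0025,0],
    [0,0,0,0,0.004,-0.0025,0]
  ]
}}

```text
t: 27.1
position: [0.585, 0.0968, 0.1683]
ee_rot: [-3.132, 0.004, 1.394]
ft_force: [-3.7, 1.9, -5.7]
grip_width: 0.0074
```

Run:
```python
from h import *
inbox()
```

```text
t 27.1 pos [0.585  0.0968 0.1683] rot [-3.132  0.004  1.394] F [-3.7  1.9 -5.7] w 0.0074
tcp box mm [3.380e+01 1.000e-01 1.683e+02]
radius to hinge 110.3 lid deg if held 28.6
```

{"method": "drive_tool", "body": {
  "moves": [
    [-0.008,0,0,0,0.005,-0.0028,0],
    [0,0,0,0,0.005,-0.0026,0],
    [-0.003,0,0,0,0.005,-0.0024,0],
    [0,0,0,0,0.005,-0.002,0]
  ]
}}

```text
t: 27.43
position: [0.6026, 0.0936, 0.1802]
ee_rot: [-3.135, 0.005, 1.395]
ft_force: [-4.9, 1.2, -3.5]
grip_width: 0.0079
```

Run:
```python
from h import *
inbox()
```

```text
t 27.43 pos [0.6026 0.0936 0.1802] rot [-3.135  0.005  1.395] F [-4.9  1.2 -3.5] w 0.0079
tcp box mm [ 51.7   0.2 180.2]
radius to hinge 111.5 lid deg if held 39.7
```

{"method": "drive_tool", "body": {
  "moves": [
    [-0.006,0,0,0,0.005,-0.001,0],
    [0,0,0,0,0.005,-0.001,0],
    [-0.003,0,0,0,0.005,-0.001,0],
    [0,0,0,0,0.005,-0.001,0]
  ]
}}

```text
t: 27.77
position: [0.6213, 0.0902, 0.1882]
ee_rot: [-3.138, 0.006, 1.396]
ft_force: [-3.8, 2.0, -7.2]
grip_width: 0.0073
```

Run:
```python
from h import *
inbox()
d=avg("scene",2);cv2.imwrite("pics/l1s.png",cv2.resize(d["pixels"][130:290,240:420,::-1].astype(np.uint8),None,fx=3.7,fy=3.7,interpolation=cv2.INTER_CUBIC))
```

```text
t 27.77 pos [0.6213 0.0902 0.1882] rot [-3.138  0.006  1.396] F [-3.8  2.  -7.2] w 0.0073
tcp box mm [ 70.7   0.2 188.2]
radius to hinge 112.7 lid deg if held 50.3
```

View pics/l1s.png

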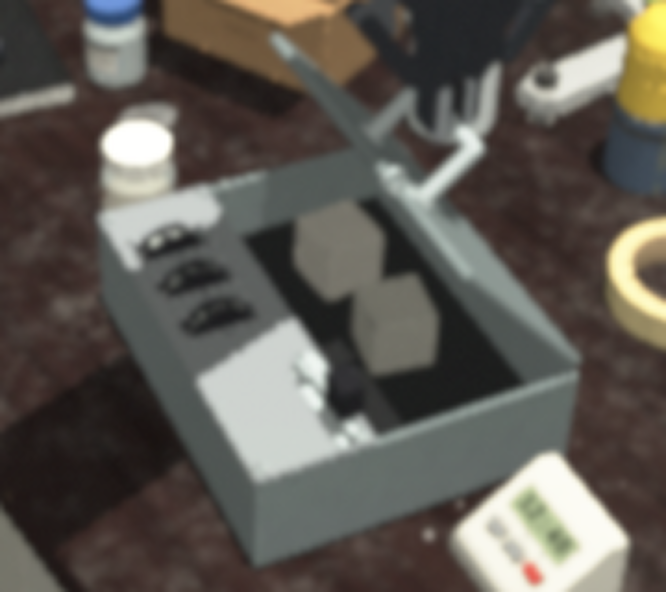

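The lid is at about 50° with the cubes visible inside, and the hand still holds the bar near (450,130). Ten more degrees.

{"method": "drive_tool", "body": {
  "moves": [
    [-0.004,0,0,0,0.005,0,0],
    [0,0,0,0,0.005,0,0],
    [-0.003,0,0,0,0.005,0,0],
    [0,0,0,0,0.005,0.0005,0]
  ]
}}

```text
t: 28.2
position: [0.6412, 0.0867, 0.1923]
ee_rot: [3.137, 0.005, 1.396]
ft_force: [-5.3, 0.0, 3.0]
grip_width: 0.0074
```

Run:
```python
from h import *
inbox()
```

```text
t 28.2 pos [0.6412 0.0867 0.1923] rot [3.137 0.005 1.396] F [-5.3  0.   3. ] w 0.0074
tcp box mm [ 90.9   0.3 192.3]
radius to hinge 113.6 lid deg if held 60.7
```

{"method": "drive_tool", "body": {
  "moves": [
    [0,0,0,0,0,0,0.35],
    [0,0,0,0,0,0,0.35],
    [0,0,0,0,0,0,0.35],
    [0,0,0,0,0,0,0.35]
  ]
}}

```text
t: 28.53
position: [0.6447, 0.0857, 0.1961]
ee_rot: [3.127, 0.003, 1.394]
ft_force: [-0.4, 0.0, -0.6]
grip_width: 0.03
```

{"method": "drive_tool", "body": {
  "moves": [
    [0,0,0,0,0,-0.02,0.35],
    [0,0,0,0,0,-0.03,0.35],
    [0,0,0,0,0,-0.03,0.35],
    [0,0,0,0,0,-0.03,0.35],
    [0,0,0,0,0,0,0.35]
  ]
}}

```text
t: 28.95
position: [0.6427, 0.0856, 0.3102]
ee_rot: [3.126, 0.005, 1.394]
ft_force: [0.6, -0.2, 1.3]
grip_width: 0.0297
```

Run:
```python
from h import *
inbox()
for n in("scene","top"):
    d=avg(n,2);np.save(f"pics/{n}_m1.npy",d["pixels"]);cv2.imwrite(f"pics/m1{n}.png",cv2.resize(d["pixels"][110:290,240:460,::-1].astype(np.uint8),None,fx=3.3,fy=3.3,interpolation=cv2.INTER_CUBIC))
```

```text
t 28.95 pos [0.6427 0.0856 0.3102] rot [3.126 0.005 1.394] F [ 0.6 -0.2  1.3] w 0.0297
tcp box mm [ 92.6  -0.6 310.2]
radius to hinge 231.3 lid deg if held 63.0
```

View pics/m1scene.png

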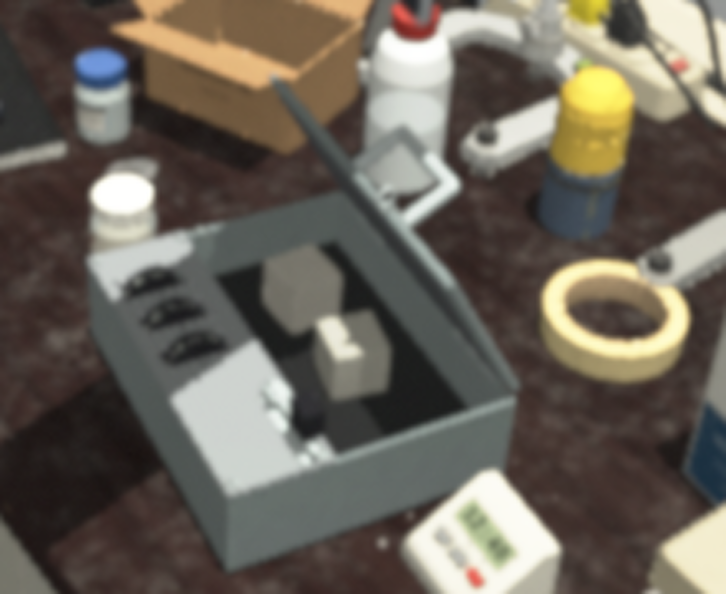

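View pics/m1top.png

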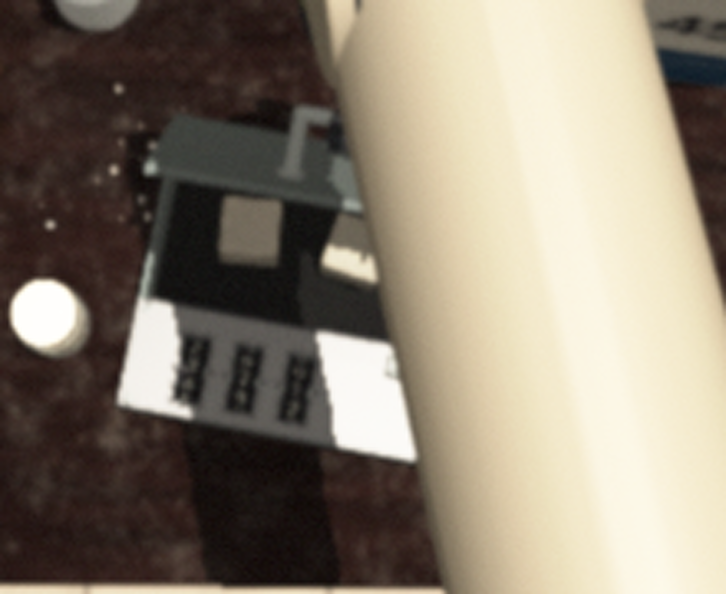

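Run:
```python
from h import *
S=eyes.snapshot("scene")
def hit(d,uv,yb):
    K=np.array(d["mtx"]);T=np.array(d["extrinsics"]);r=T[:3,:3]@np.linalg.solve(K,[uv[0],uv[1],1.]);o=T[:3,3]
    n=np.array([-np.sin(YAW),np.cos(YAW),0]); p=B(0,yb,0); t=n@(p-o)/(n@r); q=o+t*r
    e=q[:2]-O; return np.array([np.cos(YAW)*e[0]+np.sin(YAW)*e[1],q[2]])*1000
for nm,z,yb,r0 in(("handle R end",(452,185),-.030,(-96.5,46)),("lid front left",(272,83),.119,(-126.5,4)),("lid front left",(275,80),.119,(-126.5,4))):
    uv=(240+z[0]/3.3,110+z[1]/3.3); b=hit(S,uv,yb); v=b-[98.5,77]
    print(nm,b.round(1),"r",np.hypot(*v).round(1),np.hypot(*r0).round(1),"lid deg",np.degrees(np.arctan2(r0[1],r0[0])-np.arctan2(v[1],v[0])).round(1))
# jar & timer before/after
a=np.load("pics/scene_avg0.npy");b=np.load("pics/scene_m1.npy")
for nm,(r0,r1,c0,c1) in{"timer":(248,305,358,412),"jarcap":(160,178,264,290)}.items():
    A,Bm=a[r0:r1,c0:c1],b[r0:r1,c0:c1]; m=lambda X:np.array(np.nonzero(X.min(2)>150)).mean(1)
    print(nm,"centroid before/after",m(A).round(2),m(Bm).round(2))
```

```text
handle R end [ 93.  183.6] r 106.7 106.9 lid deg 61.5
lid front left [ 38.8 183. ] r 121.7 126.6 lid deg 58.8
lid front left [ 41.  184.9] r 122.3 126.6 lid deg 60.1
timer centroid before/after [29.03 28.86] [29.   28.86]
jarcap centroid before/after [ 9.58 13.16] [ 9.62 13.06]
```

Run:
```python
from h import *
s=st(); print(np.abs(s["joint_vel"]).max())
print(workorder.finish_job())
```

```text
t 29.2 pos [0.6404 0.0853 0.3019] rot [3.137 0.009 1.394] F [-0.7  0.   0.3] w 0.0299
0.006013513369727865
the job is handed in; nothing more can be done
None
```

The lockbox is open: wheels at 3-7-1, bolt fully drawn, lid up at about 60°. I handed the job in at t = 29.2 s.

- **Wheels:** Before I moved the bolt, the top camera put 3 at about +3°, 7 at −1° and 1 at −2° from top centre. For the middle wheel the scene camera's rear gap was unreliable and read −7°, so I relied on the top view there. The wheel tops stand about 13 mm proud of the deck.
- **Wheel force:** Pressing was mostly 4 to 15 N. Wheel c peaked at 18 N. On the middle wheel it reached 19–20 N, with one reading of 24 N, close to the 25 N limit, and I lifted off at once. Forces were read only at the end of each move, so brief peaks in between are not seen.
- **Bolt:** It slid past the fence with about 3 N, which confirmed the code, and stopped after about 17.6 mm with 14.5 N at the stop.
- **Lid:** I gripped the handle and swung it up. After letting go, the camera gave 61.5° from the handle and 59–60° from the lid's front corner.
- **Bystanders:** The jar and timer show the same image positions before and after, within about 0.1 pixel.
- **Wrist joint:** While turning the jaws across the handle, the last joint came to 2.595 rad against its 2.6 limit. I turned the other way instead.
- **At the end:** The gripper was about 0.1 m above the handle, nearly still, with the wrist force close to zero.

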